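# Clamp the gel cassette and check its comb through a loupe

### The job

Squeeze the spring clip open, take it off its parking stand and clip it from above onto the blue-banded stretch of the gel cassette's top edge, so that it stays there by itself. Then pick up the loupe by its blue handle and hold it level, its lens centred above the black cross on the orange comb and at the height of the red pointer on the gauge post, touching nothing but the gripper; do not shift the red pointer or the bottle, jar and dish on the bench. The program finishes while holding the loupe still in that place: do not put it down.

Things in the scene. Friction and masses are not known exactly. Their poses are not given: they have to be found in the camera images.
- cassette: Fixed gel cassette: upright green glass wall 8 mm thick (x), 180 mm long (y, centred), top edge 85 mm above the bench, in a grey base 64 mm wide, 22 mm tall, y -134 to +98 mm (black foot up to 38 mm). Origin on the bench under the wall's middle; z up. Orange comb in the edge at y = -45 mm; steel gauge post, 10 mm thick, 227 mm tall, at y = -118 mm.
- band (a point): Middle of the blue band on the cassette's top edge: the band is 40 mm long, at y = +55 mm of the cassette; the point lies on the top edge, 85 mm above the bench, in the middle of the wall's thickness. Axes as the cassette's.
- comb_cross (a point): Centre of the black cross on top of the orange comb (flange 24 mm across the wall, 60 mm along it, 6 mm thick); 105 mm above the bench. Axes as the cassette's.
- pointer (a point): Tip of the red pointer (4 mm thick, 8 mm wide) on the red collar (22 mm across, 12 mm tall) held by friction on the gauge post; at y = -100 mm of the cassette, pointing at the comb. Its mid-height (150 to 200 mm above the bench, varies) marks where the middle of the lens must be. Axes as the cassette's.
- clip: Loose spring clip, 55 g, 24 mm wide (y), like an upright clothes peg: two steel jaws down, two tails with orange bars up. Origin midway between the jaw tips; z up, jaws open along x. Hinge pin along y, 32 mm above the origin (underside 28 mm). Starts clamped 14 mm deep on the parking stand's wall. The body is the -x half: squeezed, it leans by about half the jaw angle.
- clip_tails (a point): Midpoint between the orange bars on the clip's tails (8 mm thick, 28 mm long along y), 62 mm above the clip's origin. Over the bars the clip is 38 mm wide along x when on an 8 mm wall, about 26 mm fully squeezed; squeezing takes about 8 N at first, 14 N at the stop. Grasp the tails from above across x.
- clip_jaw (a joint): Jaw angle of the clip, rad: 0 when the jaws are parallel and 8 mm apart (on an 8 mm wall), up to 0.40 (stop) fully squeezed, jaw tips then about 20 mm apart; -0.12 when shut on nothing. Each jaw is 3 mm thick. The spring always closes it.
- clip_stand: Fixed parking stand: grey foot 80 x 90 x 14 mm with an upright aluminium wall 8 mm thick (its x), 60 mm long (its y), top edge 75 mm above the bench. Origin on the bench under the wall's middle, z up.
- loupe: Loose loupe, about 80 g: clear lens in a dark rim (60 mm across, 10 mm thick) with a straight blue handle, 16 mm wide and 16 mm thick, along -x from x = -44 to -132 mm (steel neck between). Origin at the centre of the lens, mid-thickness; z is the lens axis, up. Starts level on its rest, lens centre 46 mm above the bench.
- loupe_grip (a point): Place to grip the loupe's handle, 78 mm behind the lens centre on the handle's centre line (its underside 8 mm lower); take it from above across y. Free space under and beside it on the rest: 70 mm along the handle, 30 mm below it.
- loupe_rest: Fixed rest of the loupe: black foot 190 x 66 x 8 mm with a grey pad under the lens and a grey fork (two lips 6 mm thick, up to 47 mm above the bench) under the handle's end. Origin on the bench under the middle of the handle's free part; x points to the lens.
- reagent: Bystander: loose glass bottle with blue cap, 72 mm wide, 150 mm tall; origin at its underside.
- stain_jar: Bystander: loose amber jar with white cap, 52 mm wide, 70 mm tall; origin at its underside.
- dish: Bystander: loose covered round dish, 90 mm wide, 18 mm tall; origin at its underside.
There are look-alikes about, which are no part of the job. Of the things that look like the clip, the middle-sized one is meant.

How it is judged:
By the outcome, as a careful person would: the job done as asked, in the order asked, and still so for the second after the job is handed in, while the arm keeps its last pose, push and grip.
It also fails if it takes over 58 s, if anything falls off the work surface, if the arm or the gripper's body presses on something with over 40 N, if the wrist force passes 120 N, or if a joint passes its speed limit or range.

### The arm

A 6-joint arm with a two-finger parallel gripper is mounted at the origin on the work surface. World frame = base frame: x ahead of the robot, y to its left, z up, the work surface at z = 0. Lengths are in m, angles in rad, forces in N, time in s.
With the tool pointing down it reaches from about 0.375 to 0.9 m from the base axis. Payload 3.1 kg.
Tool frame: the origin (TCP) lies between the finger pads; the fingertips stand manip.tip_reach ahead of it and the grasp point (between the pads) lies 8 mm behind it (manip.tip_reach is the distance from the TCP to the fingertips, in m); y points along the fingers, x is the direction in which the jaws open and shut, and the axes are right-handed (so a half turn about y gives the same grasp; the last joint's range is limited). The gripper opens to 85 mm and grips with 20 to 120 N. Pads are 22 mm wide; open, the fingers measure 114 mm over their backs; the gripper's body (76 mm by 85 mm) begins 54 mm behind the grasp point. The pads swing forward as they close: fully open they stand 13 mm farther back than shut.
Start: joints at [-1.294, 0.527, 1.433, -0, 1.181, -0.178], TCP at [0.275, -0.561, 0.242] pointing down, gripper open.
Joint ranges: [-3.08, 3.08], [-0.75, 2.2], [0.22, 2.44], [-1.43, 4.57], [0, 2.65], [-2.85, 2.85]. Speed limits (rad/s): [2.79, 2.79, 3.14, 3.14, 3.14, 3.14].

### API

Orientations are given as a unit quaternion [w, x, y, z].
In Python, from rig import get_obs, viewer, manip gives the robot as it stands.
- The arm moves only by the tool step_arm, never from a script. Its argument "increments" is a list of rows, each an object with "travel": the shift along the tool's x, y, z as a fraction of full scale, a list of three; "angular": the turn, a rotation vector about the tool's x, y, z as a fraction of full scale, a list of three; "claw": the closure, from 0 (fully open) to 1 (shut). In form: [{"travel": [dx, dy, dz], "angular": [wx, wy, wz], "claw": claw}, ...]. A call has exactly 10 rows; each row is the pose to reach, as a shift and turn from the pose commanded when the call began, along the tool's axes at that moment; what a row does not reach only later rows make up. Full scale, the value 1, is 0.2 m for a shift and 0.5 rad for a turn. A row lasts 1/12 s, in which the tool goes at most 41.7 mm and 7.16 degrees, less where a joint would pass 70% of its speed; a pose out of reach is approached as far as the arm can. A call with a number of a shift or a turn outside -1 to 1 is refused whole. A call with a gripper value outside its range is refused whole. The fingers move at their own pace and stop on an object; "squeeze" is the grip in N (left out, the last holds). Time passes only in rows, so rows that repeat a pose let the fingers close, or fill a call up. It gives the time, the measured TCP pose, the force and the opening at its end, in the units of the state.
- get_obs(): the state, without advancing time (a new reading comes with each control period).
- viewer.grab_frame(name): name is "scene" or "top" or "wrist"; returns a dict with "img" (384x512x3 uint8, red, green, blue), "range_z" (384x512 float32, m along the optical axis (not along the pixel's ray), 0 where there is no reading), "fx", "fy", "cx", "cy" (pixels), "k1" (the pictures are not rectified: a ray, as slopes to the right and down, at radius r is drawn at 1 + k1 r^2 times it, then the intrinsics apply), "cam_to_world" (4x4, takes a point from camera to world coordinates); the wrist camera has in their place "T_tool_cam" (4x4, takes a point from camera to tool coordinates, whose origin is the TCP and whose axes are the tool frame's). Camera axes: x right, y up, looking along -z (the intrinsics and any distortion apply to the point x, -y, -z); pixel columns grow to the right and rows downward; lengths in m; the calibration is good to about 2 mm. A picture is of the moment at which its call begins: read the wrist's pose just before it.
- manip.hand_in(): hands the job in, once; it reports no verdict.
The state is a dict: "clock": time; "q": joint angles; "joint_velocities": joint speeds; "joint_torque": joint torques, N m; "tool_pos": TCP position; "tcp_rot": TCP orientation; "ft_force": force on the tool from outside, world axes, zero at the start; "wrist_torque": the same for the moment, N m; "grip_width": finger opening in m.
Only numpy, scipy, OpenCV 4.12 (cv2) and the standard library are available. Lean on these libraries where they do the work, as an engineer would, in place of code of your own. Each camera call takes 0.05 s, during which the arm holds its last target.

## Working session

There is one attempt and no reset: what is moved stays moved. The work goes in short steps, Python scripts to look and compute and a tool call to move; the robot and the scene stay as the last step left them, time stands still between calls to the robot, and variables do not carry over. Pictures are saved under pics/ and viewed, and the job is handed in when it is done.

Besides the shell and the picture viewer there is one more tool, called after "Request:" as name(argument=value, ...), one argument or row to a line, values as JSON. step_arm: Moves the arm, as the interface text tells. Its arguments: {"type":"object","properties":{"increments":{"type":"array","items":{"type":"object","properties":{"travel":{"type":"array","items":{"type":"number","minimum":-1,"maximum":1}},"angular":{"type":"array","items":{"type":"number","minimum":-1,"maximum":1}},"claw":{"type":"number"}}}},"squeeze":{"type":"number"}},"required":["increments"]}

```bash
ls; mkdir -p pics; cat > h.py <<'E'
import numpy as np, cv2
from rig import get_obs, viewer, manip
from scipy.spatial.transform import Rotation as R
def T_tool(o):
    T=np.eye(4);q=o['tcp_rot'];T[:3,:3]=R.from_quat([q[1],q[2],q[3],q[0]]).as_matrix();T[:3,3]=o['tool_pos'];return T
def grab(name):
    o=get_obs();f=viewer.grab_frame(name)
    f['C']=np.array(f['cam_to_world']) if 'cam_to_world' in f else T_tool(o)@np.array(f['T_tool_cam'])
    return f
def ray(f,u,v):
    K=np.array([[f['fx'],0,f['cx']],[0,f['fy'],f['cy']],[0,0,1]])
    p=cv2.undistortPoints(np.array([[[u,v]]],float),K,np.array([f['k1'],0,0,0.]))[0,0]
    d=np.array([p[0],-p[1],-1.]);return f['C'][:3,3],f['C'][:3,:3]@d
def onz(f,u,v,z):
    c,d=ray(f,u,v);return c+d*(z-c[2])/d[2]
def dep(f,u,v):
    c,d=ray(f,u,v);return c+d*f['range_z'][int(round(v)),int(round(u))]
def save(f,n,crop=None,s=1):
    im=f['img'][:,:,::-1]
    if crop: im=im[crop[1]:crop[3],crop[0]:crop[2]]
    if s!=1: im=cv2.resize(im,None,fx=s,fy=s,interpolation=cv2.INTER_CUBIC)
    cv2.imwrite('pics/'+n+'.png',im)
def cloud(f):
    h,w=f['range_z'].shape
    K=np.array([[f['fx'],0,f['cx']],[0,f['fy'],f['cy']],[0,0,1]])
    uu,vv=np.meshgrid(np.arange(w),np.arange(h))
    p=cv2.undistortPoints(np.stack([uu,vv],-1).reshape(-1,1,2).astype(float),K,np.array([f['k1'],0,0,0.]))[:,0]
    d=np.c_[p[:,0],-p[:,1],-np.ones(len(p))]@f['C'][:3,:3].T
    return (f['C'][:3,3]+d*f['range_z'].reshape(-1,1)).reshape(h,w,3)
E
python3 - <<'E'
from h import *
import pickle
o=get_obs();print(o, manip.tip_reach)
for n in ['scene','top','wrist']:
    f=grab(n);save(f,n+'0');pickle.dump(f,open(n+'0.pkl','wb'))
    print(n,f['fx'],f['k1'],f['C'].round(3).tolist())
print(np.array(f['T_tool_cam']).round(3).tolist())
E
```

```text
pics
{'clock': 0.0, 'q': array([-1.29450572e+00,  5.28497015e-01,  1.43390290e+00,  3.22753577e-06,
        1.18140619e+00, -1.78519505e-01]), 'joint_velocities': array([ 0.00077692,  0.0015005 ,  0.00152693, -0.00206386,  0.00045612,
        0.00029272]), 'joint_torque': array([-3.54888307e-04, -4.42355347e+01, -1.78024864e+01, -1.00816301e-04,
        8.47014278e-03,  1.96116241e-05]), 'tool_pos': array([ 0.27438083, -0.56077737,  0.24131446]), 'tcp_rot': array([ 0.60037827, -0.59932539,  0.37498145, -0.37382339]), 'ft_force': array([-0.36795484,  0.315327  ,  0.67680708]), 'wrist_torque': array([ 0.00172231, -0.01991664, -0.00077792]), 'grip_width': 0.08551806713403905} 0.011
scene 392.0060404753383 -0.036960491455280076 [[-0.806, -0.337, 0.487, 1.091], [0.592, -0.43, 0.682, 0.781], [-0.021, 0.838, 0.546, 0.748], [0.0, 0.0, 0.0, 1.0]]
top 356.64244569606956 0.005622650147593209 [[-0.018, 0.987, -0.157, 0.293], [-1.0, -0.021, -0.015, -0.002], [-0.018, 0.157, 0.987, 1.448], [0.0, 0.0, 0.0, 1.0]]
wrist 292.32493190285413 0.008891868374809472 [[0.439, 0.853, 0.282, 0.347], [-0.899, 0.417, 0.136, -0.525], [-0.002, -0.313, 0.95, 0.373], [0.0, 0.0, 0.0, 1.0]]
[[1.0, 0.001, -0.0, -0.0], [-0.0, 0.313, -0.95, -0.132], [-0.0, 0.95, 0.313, 0.08], [0.0, 0.0, 0.0, 1.0]]
```

View pics/scene0.png

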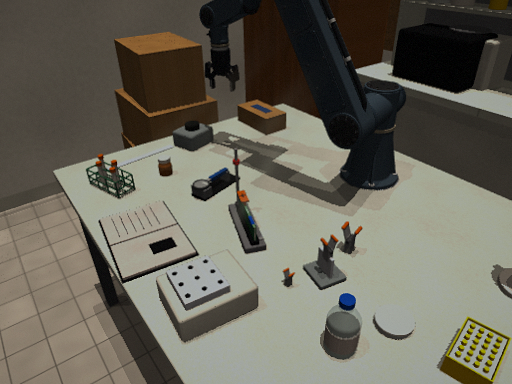

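View pics/top0.png

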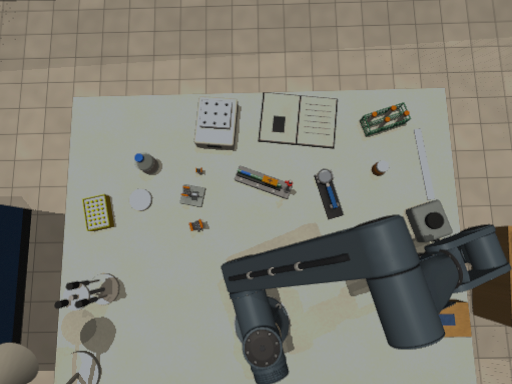

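View pics/wrist0.png

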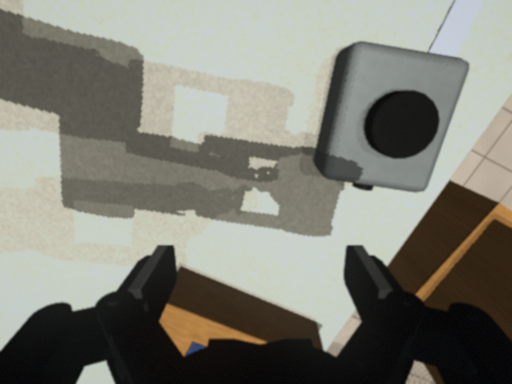

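```bash
python3 - <<'E'
from h import *
import pickle
s=pickle.load(open('scene0.pkl','rb'));t=pickle.load(open('top0.pkl','rb'))
save(s,'s_clip',(270,210,390,300),6);save(t,'t_all',(120,140,350,240),3.4)
save(s,'s_cas',(180,140,280,260),5)
for n,u,v in [('cas',265,181),('clip',193,195),('a',200,170),('b',198,226),('bottle',140,158),('dish',141,200),('jar',380,168),('loupe',325,177),('lh',333,198)]:
    print(n,dep(t,u,v).round(3))
E
```

```text
cas [ 0.54  -0.025  0.104]
clip [0.501 0.263 0.045]
a [0.608 0.24  0.018]
b [0.377 0.242 0.047]
bottle [0.63  0.444 0.15 ]
dish [0.489 0.481 0.014]
jar [ 0.589 -0.478  0.068]
loupe [ 0.561 -0.264  0.05 ]
lh [ 0.476 -0.291  0.052]
```

View pics/s_clip.png

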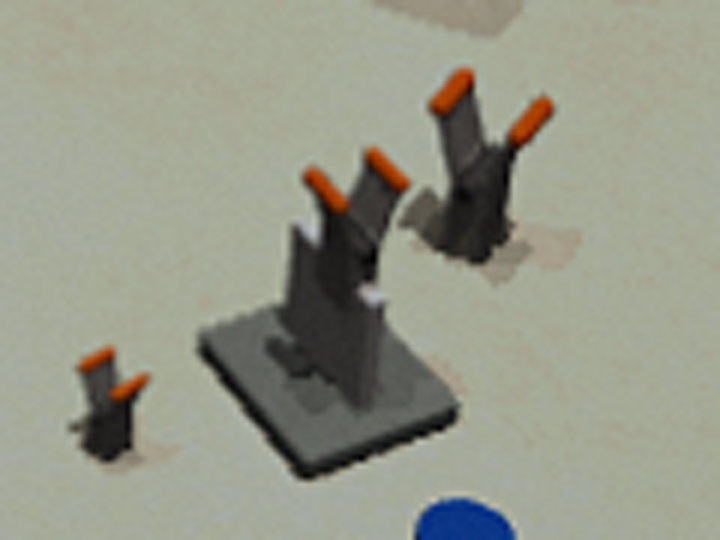

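View pics/t_all.png

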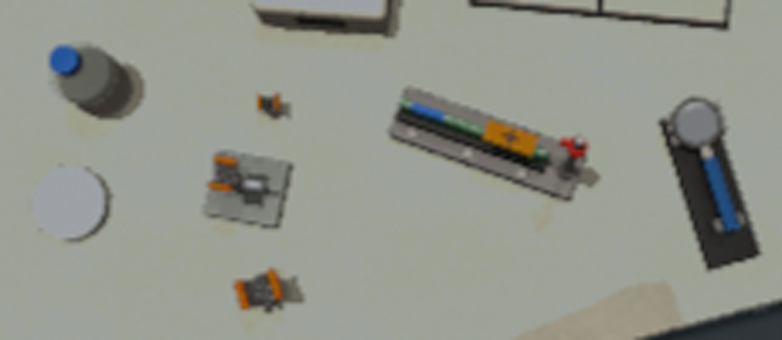

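View pics/s_cas.png

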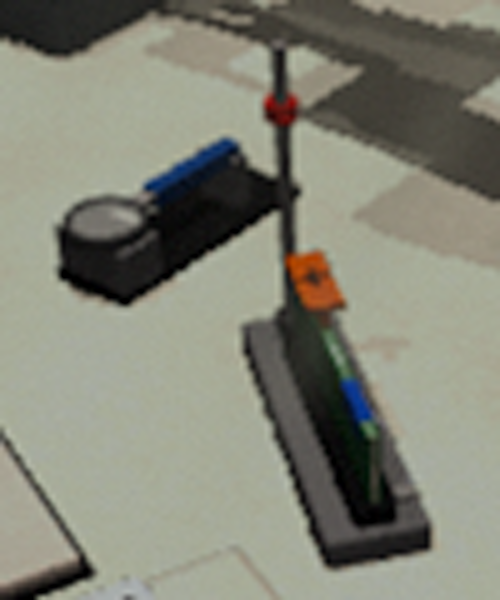

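```bash
cat >> h.py <<'E'
def blobs(f,lo,hi,minA=4,roi=None):
    hsv=cv2.cvtColor(f['img'],cv2.COLOR_RGB2HSV)
    m=cv2.inRange(hsv,np.array(lo),np.array(hi))
    if roi: 
        mm=np.zeros_like(m);mm[roi[1]:roi[3],roi[0]:roi[2]]=m[roi[1]:roi[3],roi[0]:roi[2]];m=mm
    n,l,st,c=cv2.connectedComponentsWithStats(m)
    out=[]
    for i in range(1,n):
        if st[i,4]>=minA:
            pts=np.argwhere(l==i)[:,::-1].astype(np.float32)
            r=cv2.minAreaRect(pts); out.append((c[i],st[i,4],r,l==i))
    return out
def tri(f1,p1,f2,p2):
    c1,d1=ray(f1,*p1);c2,d2=ray(f2,*p2)
    A=np.c_[d1,-d2];x=np.linalg.lstsq(A,c2-c1,rcond=None)[0]
    a=c1+d1*x[0];b=c2+d2*x[1];return (a+b)/2,np.linalg.norm(a-b)
def plan(pos,xaz=None,o=None):
    """increments to target TCP pos, tool pointing down with tool-x azimuth xaz (rad)"""
    o=o or get_obs();T=T_tool(o)
    tr=T[:3,:3].T@(np.array(pos)-T[:3,3])/0.2
    if xaz is None:
        x=T[:3,0];xaz=np.arctan2(x[1],x[0])
    X=np.array([np.cos(xaz),np.sin(xaz),0]);Y=np.array([0,0,-1.]);Rt=np.c_[X,Y,np.cross(X,Y)]
    rv=R.from_matrix(T[:3,:3].T@Rt).as_rotvec()/0.5
    print('travel',tr.round(4),'angular',rv.round(4));return tr,rv
E
python3 - <<'E'
from h import *
import pickle
s=pickle.load(open('scene0.pkl','rb'));t=pickle.load(open('top0.pkl','rb'))
print(T_tool(get_obs()).round(3))
for n,f in (('s',s),('t',t)):
    for name,lo,hi in (('or',(3,170,110),(18,255,255)),('blue',(100,130,60),(125,255,255)),('red',(0,170,90),(2,255,255)),('red2',(174,170,90),(180,255,255))):
        for b in blobs(f,lo,hi):
            print(n,name,b[0].round(1),b[1],[np.round(x,1) for x in b[2]],dep(f,*b[0]).round(3))
E
```

```text
[[ 0.439 -0.     0.898  0.274]
 [-0.898  0.002  0.439 -0.561]
 [-0.002 -1.     0.     0.242]
 [ 0.     0.     0.     1.   ]]
s or [179.2  37. ] 6 [array([179.1,  36.9]), array([4.4, 0.8]), np.float64(33.7)] [-0.079 -1.628  0.247]
s or [ 99.9 154.9] 12 [array([100., 155.]), array([2., 4.]), np.float64(90.0)] [ 0.8   -0.581  0.107]
s or [ 97.9 161.9] 12 [array([ 98., 162.]), array([2., 4.]), np.float64(90.0)] [ 0.823 -0.531  0.107]
s or [113.2 160.9] 10 [array([113.2, 160.9]), array([1.8, 4. ]), np.float64(63.4)] [ 0.776 -0.508  0.105]
s or [112. 168.] 13 [array([112., 168.]), array([2., 4.]), np.float64(90.0)] [ 0.799 -0.454  0.107]
s or [242.3 195.9] 76 [array([242.2, 195.6]), array([12.7,  7. ]), np.float64(66.0)] [ 0.547 -0.036  0.107]
s or [345.  224.5] 22 [array([345. , 224.5]), array([2.1, 7.8]), np.float64(45.0)] [0.39  0.231 0.087]
s or [358.  229.6] 22 [array([358. , 229.5]), array([2.1, 7.8]), np.float64(45.0)] [0.378 0.267 0.086]
s or [334.2 237.8] 13 [array([334.2, 237.8]), array([8.5, 0.7]), np.float64(45.0)] [0.493 0.284 0.127]
s or [324.2 241.2] 18 [array([324.3, 241.3]
[... 1458 characters left out ...]
4.5, 194.5]), array([5., 1.]), np.float64(-0.0)] [0.491 0.279 0.129]
t or [200.5 223.6] 21 [array([200.5, 223.5]), array([7.6, 2.5]), np.float64(71.6)] [0.384 0.227 0.079]
t or [190.9 226.8] 16 [array([190.9, 226.6]), array([7.3, 1.9]), np.float64(71.6)] [0.372 0.261 0.088]
t blue [138.5 157.4] 51 [array([138.5, 157.5]), array([7., 7.]), np.float64(90.0)] [0.632 0.45  0.149]
t blue [245.2 172.8] 26 [array([245.1, 172.7]), array([8.9, 2.5]), np.float64(18.4)] [0.58  0.052 0.077]
t blue [331.7 196.8] 101 [array([331.7, 196.9]), array([21.8,  4.4]), np.float64(71.6)] [ 0.481 -0.286  0.051]
t red [288.1 183.5] 14 [array([287.8, 183.3]), array([6.1, 2.5]), np.float64(33.7)] [ 0.513 -0.105  0.191]
```

```bash
python3 - <<'E'
from h import *
plan([0.40,-0.20,0.33],np.radians(-40))
plan([0.507,0.279,0.26],np.radians(-10))
E
```

```text
travel [-1.3463 -0.4398  1.3569] angular [-0.0013 -0.8357 -0.0031]
travel [-3.2622 -0.0861  2.8895] angular [-0.0021 -1.8829 -0.0028]
```

Request:
step_arm(
  increments=[
    {"travel":[-0.1,-0.05,0.1],"angular":[0,-0.08,0],"claw":0},
    {"travel":[-0.2,-0.1,0.2],"angular":[0,-0.16,0],"claw":0},
    {"travel":[-0.3,-0.15,0.3],"angular":[0,-0.24,0],"claw":0},
    {"travel":[-0.4,-0.2,0.4],"angular":[0,-0.32,0],"claw":0},
    {"travel":[-0.5,-0.25,0.5],"angular":[0,-0.4,0],"claw":0},
    {"travel":[-0.6,-0.3,0.6],"angular":[0,-0.48,0],"claw":0},
    {"travel":[-0.7,-0.35,0.7],"angular":[0,-0.56,0],"claw":0},
    {"travel":[-0.8,-0.4,0.8],"angular":[0,-0.64,0],"claw":0},
    {"travel":[-0.9,-0.45,0.9],"angular":[0,-0.72,0],"claw":0},
    {"travel":[-1,-0.5,1],"angular":[0,-0.8,0],"claw":0},
  ],
)

```text
clock: 0.98
tool_pos: [0.3664, -0.2923, 0.3426]
tcp_rot: [0.663, -0.662, 0.247, -0.247]
ft_force: [0.3, 0.1, -0.5]
grip_width: 0.0854
```

```bash
python3 - <<'E'
from h import *
import pickle
o=get_obs();print(T_tool(o).round(3),o['clock'])
plan([0.507,0.279,0.26],np.radians(-10))
f=grab('wrist');save(f,'w1');pickle.dump(f,open('w1.pkl','wb'))
t=grab('top');save(t,'t1');pickle.dump(t,open('t1.pkl','wb'))
E
```

```text
[[ 0.756 -0.     0.655  0.366]
 [-0.655  0.     0.756 -0.292]
 [-0.001 -1.     0.     0.343]
 [ 0.     0.     0.     1.   ]] 0.9833
travel [-1.3403  0.4141  2.6187] angular [-7.0000e-04 -1.0796e+00 -9.0000e-04]
```

View pics/w1.png

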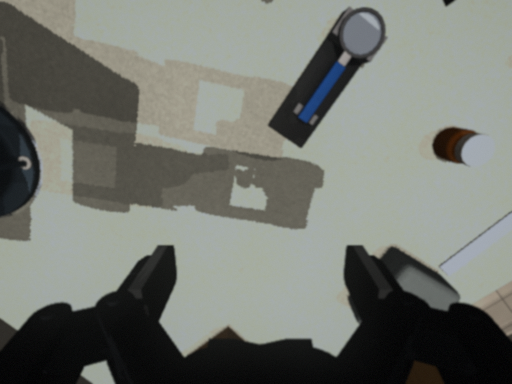

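Request:
step_arm(
  increments=[
    {"travel":[-0.06,0,0.1],"angular":[0,-0.05,0],"claw":0},
    {"travel":[-0.12,0,0.2],"angular":[0,-0.1,0],"claw":0},
    {"travel":[-0.18,0,0.3],"angular":[0,-0.15,0],"claw":0},
    {"travel":[-0.24,0,0.4],"angular":[0,-0.2,0],"claw":0},
    {"travel":[-0.3,0,0.5],"angular":[0,-0.25,0],"claw":0},
    {"travel":[-0.36,0,0.6],"angular":[0,-0.3,0],"claw":0},
    {"travel":[-0.42,0,0.7],"angular":[0,-0.35,0],"claw":0},
    {"travel":[-0.48,0,0.8],"angular":[0,-0.4,0],"claw":0},
    {"travel":[-0.54,0,0.9],"angular":[0,-0.45,0],"claw":0},
    {"travel":[-0.6,0,1],"angular":[0,-0.5,0],"claw":0},
  ],
)

```text
clock: 1.92
tool_pos: [0.4071, -0.0637, 0.342]
tcp_rot: [-0.688, 0.688, -0.163, 0.163]
ft_force: [-0.1, -0.1, -0.9]
grip_width: 0.0855
```

```bash
python3 - <<'E'
from h import *
import pickle
o=get_obs();print(T_tool(o).round(3),o['clock'])
plan([0.507,0.279,0.26],np.radians(-10))
f=grab('wrist');save(f,'w2');pickle.dump(f,open('w2.pkl','wb'))
E
```

```text
[[ 0.893 -0.     0.449  0.407]
 [-0.449 -0.     0.893 -0.064]
 [-0.    -1.    -0.     0.342]
 [ 0.     0.     0.     1.   ]] 1.9167
travel [-0.3234  0.4094  1.7554] angular [ 0.0006 -0.5825 -0.0008]
```

View pics/w2.png

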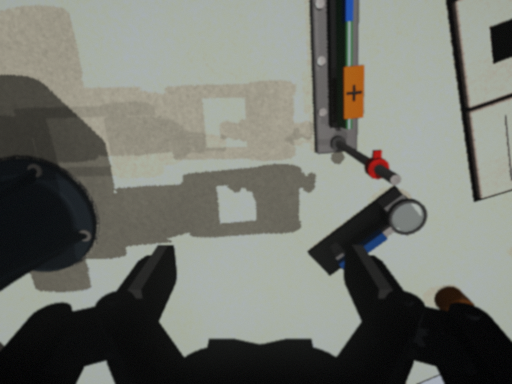

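Wrist view shows the cassette with comb cross at (354,94), red pointer at (376,158), blue band at the top edge (350,10). On to the clip.

Request:
step_arm(
  increments=[
    {"travel":[-0.02,0,0.1],"angular":[0,-0.03,0],"claw":0},
    {"travel":[-0.04,0,0.2],"angular":[0,-0.06,0],"claw":0},
    {"travel":[-0.06,0,0.3],"angular":[0,-0.09,0],"claw":0},
    {"travel":[-0.08,0,0.4],"angular":[0,-0.12,0],"claw":0},
    {"travel":[-0.1,0,0.5],"angular":[0,-0.15,0],"claw":0},
    {"travel":[-0.12,0,0.6],"angular":[0,-0.18,0],"claw":0},
    {"travel":[-0.14,0,0.7],"angular":[0,-0.21,0],"claw":0},
    {"travel":[-0.16,0,0.8],"angular":[0,-0.24,0],"claw":0},
    {"travel":[-0.18,0,0.9],"angular":[0,-0.27,0],"claw":0},
    {"travel":[-0.2,0,1],"angular":[0,-0.3,0],"claw":0},
  ],
)

```text
clock: 2.8
tool_pos: [0.4617, 0.1327, 0.3418]
tcp_rot: [-0.698, 0.698, -0.111, 0.111]
ft_force: [0.4, -0.1, 0.3]
grip_width: 0.0854
```

```bash
python3 - <<'E'
from h import *
import pickle
o=get_obs();print(T_tool(o).round(3),o['clock'])
plan([0.507,0.279,0.26],np.radians(-10))
f=grab('wrist');save(f,'w3');pickle.dump(f,open('w3.pkl','wb'))
E
```

```text
[[ 0.95  -0.001  0.311  0.462]
 [-0.311 -0.     0.95   0.133]
 [-0.    -1.    -0.001  0.342]
 [ 0.     0.     0.     1.   ]] 2.8
travel [-0.012   0.4087  0.7659] angular [ 0.0011 -0.2832 -0.0008]
```

View pics/w3.png

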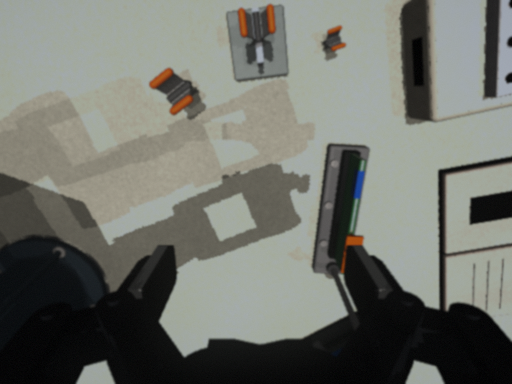

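Request:
step_arm(
  increments=[
    {"travel":[0,0.05,0.1],"angular":[0,-0.02,0],"claw":0},
    {"travel":[0,0.1,0.2],"angular":[0,-0.04,0],"claw":0},
    {"travel":[0,0.15,0.3],"angular":[0,-0.06,0],"claw":0},
    {"travel":[0,0.2,0.4],"angular":[0,-0.08,0],"claw":0},
    {"travel":[0,0.25,0.5],"angular":[0,-0.08,0],"claw":0},
    {"travel":[0,0.3,0.6],"angular":[0,-0.08,0],"claw":0},
    {"travel":[0,0.35,0.7],"angular":[0,-0.08,0],"claw":0},
    {"travel":[0,0.4,0.77],"angular":[0,-0.08,0],"claw":0},
    {"travel":[0,0.4,0.77],"angular":[0,-0.08,0],"claw":0},
    {"travel":[0,0.4,0.77],"angular":[0,-0.08,0],"claw":0},
  ],
)

```text
clock: 3.68
tool_pos: [0.509, 0.2782, 0.2611]
tcp_rot: [-0.7, 0.701, -0.098, 0.096]
ft_force: [-0.8, -0.3, -0.0]
grip_width: 0.0853
```

```bash
python3 - <<'E'
from h import *
import pickle
o=get_obs();print(T_tool(o).round(4),o['clock'])
f=grab('wrist');save(f,'w4');pickle.dump(f,open('w4.pkl','wb'))
for b in blobs(f,(3,170,90),(18,255,255),30):
    print(b[0].round(1),b[1],[np.round(x,1) for x in b[2]],dep(f,*b[0]).round(4),onz(f,*b[0],.125).round(4))
    P=cloud(f)[b[3]];c=P.mean(0);u,s,v=np.linalg.svd(P[:,:2]-c[:2],full_matrices=False);print(np.median(P,0).round(4),P[:,2].max().round(4),'long az',np.degrees(np.arctan2(v[0,1],v[0,0])))
E
```

```text
[[ 0.9623 -0.0024  0.2721  0.509 ]
 [-0.2721 -0.0014  0.9623  0.2782]
 [-0.0019 -1.     -0.002   0.2611]
 [ 0.      0.      0.      1.    ]] 3.6833
[339.5 161. ] 54 [array([339.9, 160.7]), array([ 4.1, 14.6]), np.float64(74.1)] [0.6017 0.254  0.046 ] [0.5856 0.2773 0.125 ]
[0.6012 0.2544 0.0469] 0.0489 long az 179.644193172331
[272.1 173.5] 85 [array([272., 174.]), array([14.,  6.]), np.float64(90.0)] [0.5219 0.2834 0.1278] [0.5218 0.2827 0.125 ]
[0.522  0.2833 0.1269] 0.1292 long az -93.67858994988283
[240.7 179.6] 128 [array([240.7, 179.5]), array([19.2,  6.6]), np.float64(86.2)] [0.4919 0.2858 0.1279] [0.4914 0.2851 0.125 ]
[0.4919 0.2855 0.127 ] 0.3929 long az -113.82366394105466
[343.9 176.5] 42 [array([343.9, 176.4]), array([ 3.2, 12.6]), np.float64(76.0)] [0.6031 0.2335 0.0465] [0.5868 0.2613 0.125 ]
[0.6031 0.2337 0.0467] 0.0486 long az -179.8415129877617
[150.9 211.9] 191 [array([150.7, 212.3]), array([ 7.6, 26.9]), np.float64(57.3)] [0.3762 0.2657 0.0855] [0.3961 0.2773 0.125 ]
[0.3766 0.2656 0.0856] 0.3929 long az -154.14763254911156
[169.7 236.9] 97 [array([170., 237.]), array([ 4.7, 24.4]), np.float64(58.0)] [0.385  0.2301 0.0852] [0.4039 0.2464 0.125 ]
[0.3843 0.2303 0.0851] 0.0876 long az -161.86233425192987
```

View pics/w4.png

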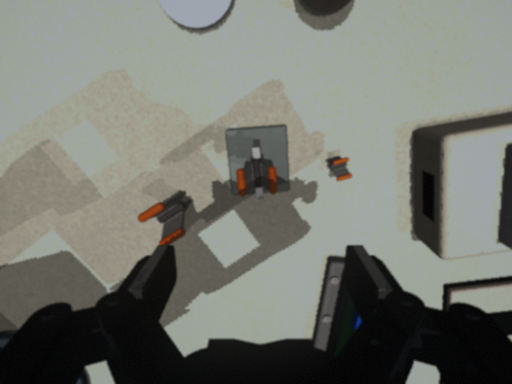

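```bash
python3 - <<'E'
from h import *
import pickle
f=pickle.load(open('w4.pkl','rb'))
save(f,'w4c',(205,110,315,215),7)
P=cloud(f)
sl=(slice(110,215),slice(205,315))
Q=P[sl].reshape(-1,3)
m=(Q[:,2]>0.10)&(Q[:,2]<.14)
B=Q[m];print(len(B),B.min(0).round(4),B.max(0).round(4))
for s in (B[:,0]<.507,B[:,0]>=.507):
    C=B[s&(B[:,2]>.118)];print(len(C),C.min(0).round(4),C.max(0).round(4),cv2.minAreaRect(C[:,:2].astype(np.float32)*1000))
# stand wall top (z ~.075)
W=Q[(Q[:,2]>.072)&(Q[:,2]<.078)]
print(len(W),cv2.minAreaRect(W[:,:2].astype(np.float32)*1000))
# stand foot
F=P.reshape(-1,3);F=F[(F[:,2]>.011)&(F[:,2]<.018)&(abs(F[:,0]-.507)<.08)&(abs(F[:,1]-.28)<.08)]
print(len(F),cv2.minAreaRect(F[:,:2].astype(np.float32)*1000))
hsv=cv2.cvtColor(f['img'],cv2.COLOR_RGB2HSV)
mk=cv2.inRange(hsv,np.array((0,140,60)),np.array((20,255,255)))[sl].reshape(-1)>0
o=Q[mk&m];
for s in (o[:,0]<.507,o[:,0]>=.507): print(cv2.minAreaRect(o[s][:,:2].astype(np.float32)*1000), np.median(o[s],0))
E
```

```text
762 [0.4852 0.2632 0.1   ] [0.5259 0.2958 0.1292]
222 [0.4852 0.2688 0.1184] [0.4963 0.2958 0.1289] ((490.6335754394531, 282.2655029296875), (27.452951431274414, 7.864877223968506), 78.24911499023438)
215 [0.5145 0.2632 0.1194] [0.5259 0.2901 0.1292] ((520.1785278320312, 276.7078552246094), (26.862123489379883, 7.682569980621338), 75.29086303710938)
175 ((505.14276123046875, 273.38970947265625), (59.811405181884766, 13.261090278625488), 81.8418960571289)
2698 ((504.0438537597656, 273.62646484375), (89.3659439086914, 79.8275375366211), 78.4554672241211)
((490.8923034667969, 282.8748779296875), (25.813499450683594, 7.606504440307617), 78.24911499023438) [0.49142936 0.28326641 0.12678993]
((520.4223022460938, 277.4132385253906), (25.037389755249023, 7.487607479095459), 80.81403350830078) [0.5207185  0.27918236 0.12678473]
```

View pics/w4c.png

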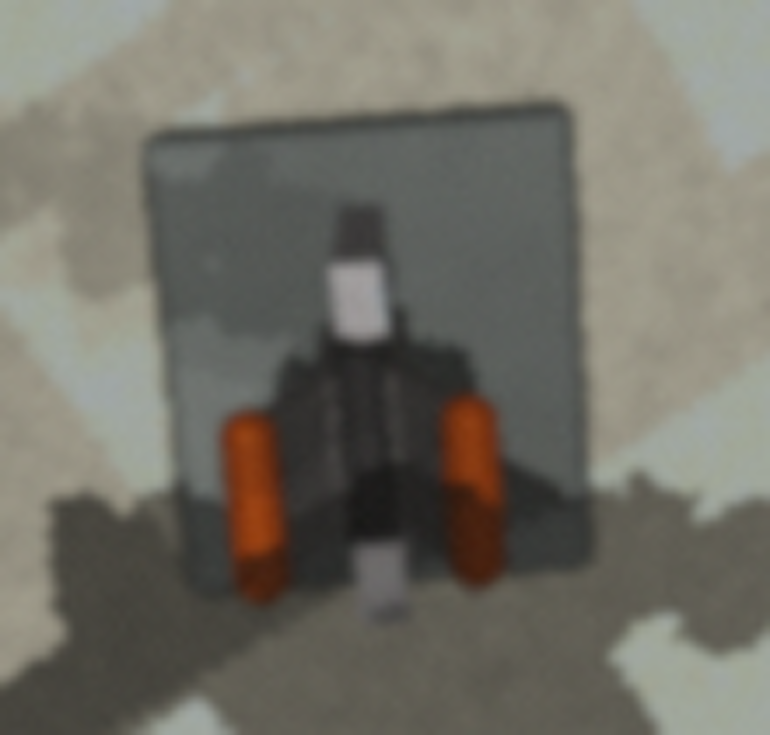

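```bash
python3 - <<'E'
from h import *
plan([0.5055,0.2795,0.112],np.radians(-11.5))
E
```

```text
travel [-0.0188  0.749   0.0039] angular [ 0.0027 -0.151  -0.0019]
```

Request:
step_arm(
  increments=[
    {"travel":[-0.019,0.03,0.004],"angular":[0.003,-0.08,-0.002],"claw":0},
    {"travel":[-0.019,0.1,0.004],"angular":[0.003,-0.151,-0.002],"claw":0},
    {"travel":[-0.019,0.2,0.004],"angular":[0.003,-0.151,-0.002],"claw":0},
    {"travel":[-0.019,0.3,0.004],"angular":[0.003,-0.151,-0.002],"claw":0},
    {"travel":[-0.019,0.4,0.004],"angular":[0.003,-0.151,-0.002],"claw":0},
    {"travel":[-0.019,0.48,0.004],"angular":[0.003,-0.151,-0.002],"claw":0},
    {"travel":[-0.019,0.55,0.004],"angular":[0.003,-0.151,-0.002],"claw":0},
    {"travel":[-0.019,0.6,0.004],"angular":[0.003,-0.151,-0.002],"claw":0},
    {"travel":[-0.019,0.6,0.004],"angular":[0.003,-0.151,-0.002],"claw":0},
    {"travel":[-0.019,0.6,0.004],"angular":[0.003,-0.151,-0.002],"claw":0},
  ],
)

```text
clock: 4.57
tool_pos: [0.5059, 0.2799, 0.1426]
tcp_rot: [0.704, -0.703, 0.071, -0.071]
ft_force: [-0.2, -0.4, -0.1]
grip_width: 0.0855
```

```bash
python3 - <<'E'
from h import *
import pickle
f=grab('wrist');save(f,'w5',(150,150,370,384),3)
plan([0.5055,0.2795,0.112],np.radians(-11.5))
P=cloud(f).reshape(-1,3);T=T_tool(get_obs())
m=(P[:,2]>.118)&(P[:,2]<.132)&(abs(P[:,0]-.506)<.03)&(abs(P[:,1]-.28)<.03)
B=P[m];L=(B-T[:3,3])@T[:3,:3]
for s in (L[:,0]<0,L[:,0]>0): print(s.sum(),L[s].min(0).round(4),L[s].max(0).round(4))
E
```

```text
travel [-0.0038  0.1558 -0.0049] angular [-0.0041 -0.0008  0.0046]
601 [-0.0198  0.014  -0.014 ] [-0.0118  0.0251  0.0132]
595 [ 0.0103  0.0143 -0.0142] [0.0183 0.025  0.0132]
```

View pics/w5.png

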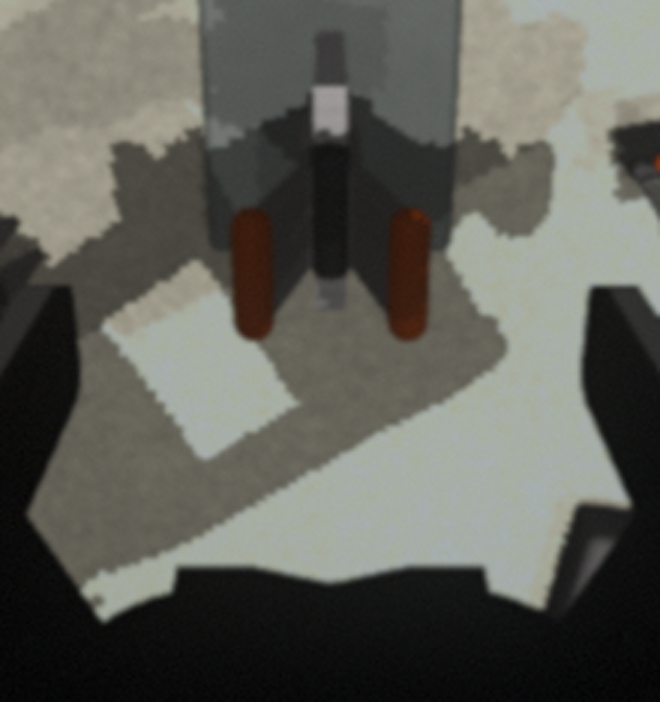

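Request:
step_arm(
  increments=[
    {"travel":[-0.004,0.05,-0.003],"angular":[-0.003,0,0.003],"claw":0},
    {"travel":[-0.004,0.1,-0.003],"angular":[-0.003,0,0.003],"claw":0},
    {"travel":[-0.004,0.145,-0.003],"angular":[-0.003,0,0.003],"claw":0},
    {"travel":[-0.004,0.145,-0.003],"angular":[-0.003,0,0.003],"claw":0.3},
    {"travel":[-0.004,0.145,-0.003],"angular":[-0.003,0,0.003],"claw":0.5},
    {"travel":[-0.004,0.145,-0.003],"angular":[-0.003,0,0.003],"claw":0.5},
    {"travel":[-0.004,0.145,-0.003],"angular":[-0.003,0,0.003],"claw":0.5},
    {"travel":[-0.004,0.145,-0.003],"angular":[-0.003,0,0.003],"claw":0.5},
    {"travel":[-0.004,0.145,-0.003],"angular":[-0.003,0,0.003],"claw":0.5},
    {"travel":[-0.004,0.145,-0.003],"angular":[-0.003,0,0.003],"claw":0.5},
  ],
  squeeze=25,
)

```text
clock: 5.45
tool_pos: [0.505, 0.2803, 0.1136]
tcp_rot: [0.704, -0.703, 0.071, -0.071]
ft_force: [-0.5, -0.7, -1.1]
grip_width: 0.0428
```

```bash
python3 - <<'E'
from h import *
f=grab('wrist');save(f,'w6',(150,150,370,384),3)
o=get_obs();print(o['grip_width'],o['tool_pos'],o['ft_force'])
E
```

```text
0.04260618240535009 [0.50491379 0.28022454 0.11356236] [-0.41550798 -0.06954112  0.46174482]
```

View pics/w6.png

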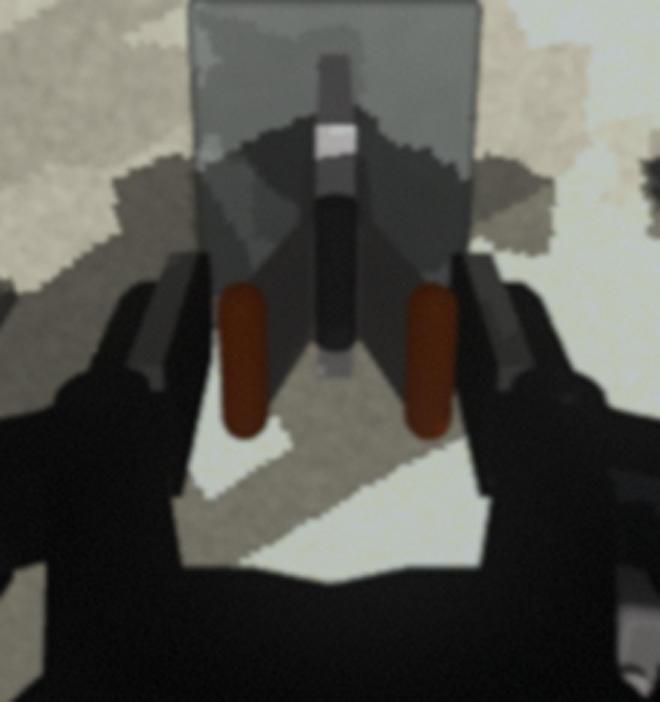

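Request:
step_arm(
  increments=[
    {"travel":[0,0,0],"angular":[0,0,0],"claw":0.6},
    {"travel":[0,0,0],"angular":[0,0,0],"claw":0.7},
    {"travel":[0,0,0],"angular":[0,0,0],"claw":0.8},
    {"travel":[0,0,0],"angular":[0,0,0],"claw":1},
    {"travel":[0,0,0],"angular":[0,0,0],"claw":1},
    {"travel":[0,0,0],"angular":[0,0,0],"claw":1},
    {"travel":[0,0,0],"angular":[0,0,0],"claw":1},
    {"travel":[0,0,0],"angular":[0,0,0],"claw":1},
    {"travel":[0,0,0],"angular":[0,0,0],"claw":1},
    {"travel":[0,0,0],"angular":[0,0,0],"claw":1},
  ],
  squeeze=28,
)

```text
clock: 6.33
tool_pos: [0.5048, 0.2802, 0.1133]
tcp_rot: [0.704, -0.704, 0.071, -0.071]
ft_force: [0.0, 0.3, -0.5]
grip_width: 0.0243
```

```bash
python3 - <<'E'
from h import *
f=grab('wrist');save(f,'w7',(150,150,370,384),3)
s=grab('scene');save(s,'s7',(270,190,390,300),6)
o=get_obs();print(o['grip_width'],o['tool_pos'],o['ft_force'])
E
```

```text
0.024074643661465982 [0.50480161 0.28018056 0.11331707] [-0.50527928  0.23541439 -0.23429663]
```

View pics/w7.png

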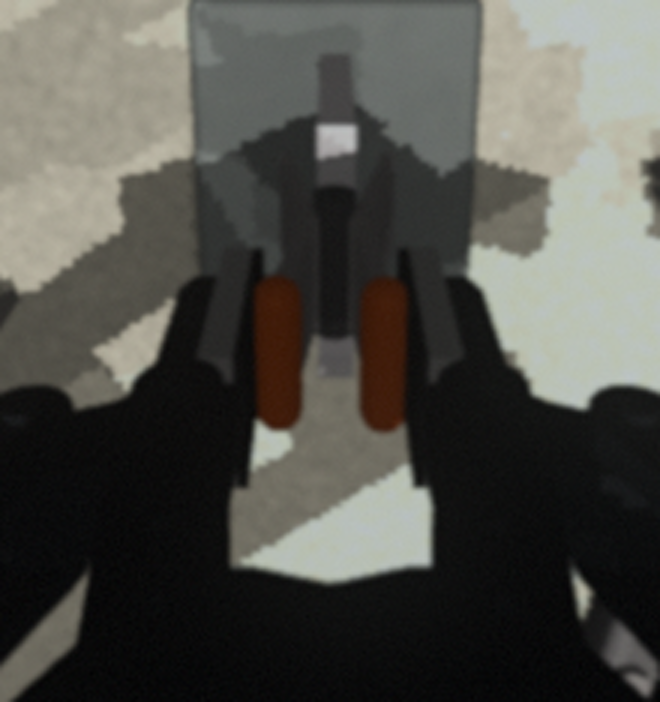

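View pics/s7.png

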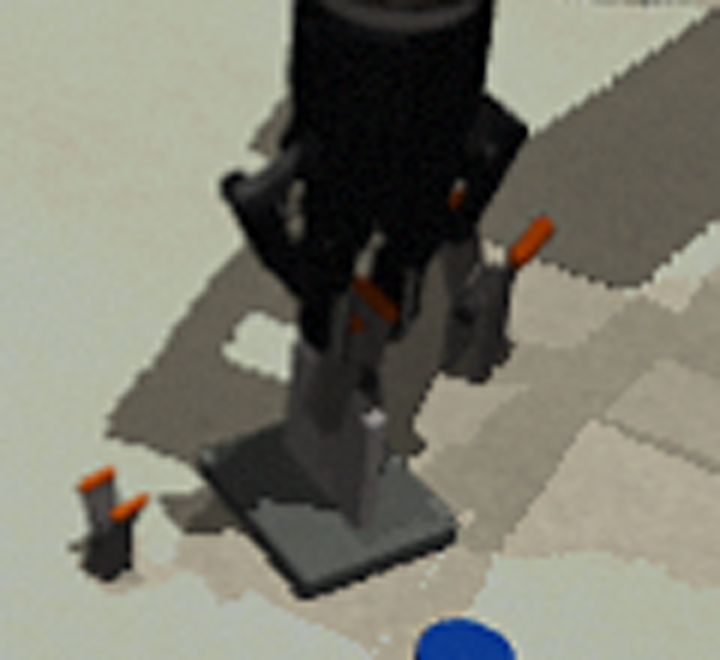

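Request:
step_arm(
  increments=[
    {"travel":[0,-0.03,0],"angular":[0,0,0],"claw":1},
    {"travel":[0,-0.08,0],"angular":[0,0,0],"claw":1},
    {"travel":[0,-0.15,0],"angular":[0,0,0],"claw":1},
    {"travel":[0,-0.23,0],"angular":[0,0,0],"claw":1},
    {"travel":[0,-0.31,0],"angular":[0,0,0],"claw":1},
    {"travel":[0,-0.4,0],"angular":[0,0,0],"claw":1},
    {"travel":[0,-0.48,0],"angular":[0,0,0],"claw":1},
    {"travel":[0,-0.55,0],"angular":[0,0,0],"claw":1},
    {"travel":[0,-0.6,0],"angular":[0,0,0],"claw":1},
    {"travel":[0,-0.6,0],"angular":[0,0,0],"claw":1},
  ],
)

```text
clock: 7.27
tool_pos: [0.5063, 0.2807, 0.2365]
tcp_rot: [0.704, -0.703, 0.069, -0.073]
ft_force: [0.5, 0.3, -0.3]
grip_width: 0.0242
```

```bash
python3 - <<'E'
from h import *
import pickle
f=grab('wrist');save(f,'w8',(150,100,370,384),2.5)
o=get_obs();print(o['grip_width'],o['tool_pos'],o['ft_force'])
T=T_tool(o);P=cloud(f);L=(P.reshape(-1,3)-T[:3,3])@T[:3,:3]
hsv=cv2.cvtColor(f['img'],cv2.COLOR_RGB2HSV);m=cv2.inRange(hsv,np.array((0,140,40)),np.array((20,255,255))).reshape(-1)>0
m&=(abs(L[:,0])<.03)&(abs(L[:,2])<.03)&(L[:,1]<.03)&(L[:,1]>-.05)
for s in (m&(L[:,0]<0),m&(L[:,0]>0)): print(s.sum(),np.percentile(L[s],[2,50,98],axis=0).round(4).tolist())
for k in ('w2','w3'):
    g=pickle.load(open(k+'.pkl','rb'));P=cloud(g)
    hsv=cv2.cvtColor(g['img'],cv2.COLOR_RGB2HSV)
    Q=P.reshape(-1,3)
    mb=(cv2.inRange(hsv,np.array((100,130,50)),np.array((125,255,255))).reshape(-1)>0)&(Q[:,2]>.08)&(Q[:,2]<.09)&(abs(Q[:,0]-.58)<.04)
    B=Q[mb];print(k,'band',len(B),B.mean(0) if len(B) else '',cv2.minAreaRect(B[:,:2].astype(np.float32)*1000) if len(B)>3 else '')
    mo=(cv2.inRange(hsv,np.array((3,150,50)),np.array((20,255,255))).reshape(-1)>0)&(Q[:,2]>.1)&(Q[:,2]<.11)&(abs(Q[:,0]-.545)<.05)
    B=Q[mo];print(k,'comb',len(B),cv2.minAreaRect(B[:,:2].astype(np.float32)*1000) if len(B)>3 else '',np.median(B[:,2]))
    W=Q[(Q[:,2]>.08)&(Q[:,2]<.09)&(abs(Q[:,0]-.57)<.06)&(abs(Q[:,1]-.04)<.12)&(~mo)]
    print(k,'edge',len(W),cv2.minAreaRect(W[:,:2].astype(np.float32)*1000))
    W=Q[(Q[:,2]>.019)&(Q[:,2]<.025)&(abs(Q[:,0]-.55)<.1)&(abs(Q[:,1])<.15)]
    print(k,'base',len(W),cv2.minAreaRect(W[:,:2].astype(np.float32)*1000))
E
```

```text
0.023956920585486013 [0.50554096 0.28041069 0.23495742] [ 0.67243684  0.34205614 -0.29139514]
658 [[-0.0112, -0.0139, -0.0104], [-0.0079, -0.0124, 0.0029], [-0.0047, -0.0096, 0.0131]]
661 [[0.0058, -0.0144, -0.0106], [0.009, -0.0129, 0.0032], [0.0123, -0.0102, 0.0131]]
w2 band 165 [0.57572867 0.04326252 0.08518047] ((576.20947265625, 43.05295944213867), (21.95939064025879, 8.150152206420898), 67.9648666381836)
w2 comb 1015 ((542.3485107421875, -41.67237091064453), (59.558509826660156, 24.239633560180664), 68.51250457763672) 0.10550608729796124
w2 edge 616 ((553.3946533203125, -14.007591247558594), (144.83277893066406, 9.73066520690918), 67.76764678955078)
w2 base 2802 ((548.6782836914062, -26.304954528808594), (210.27670288085938, 64.54258728027344), 68.75757598876953)
w3 band 200 [0.57861758 0.05228675 0.08544501] ((578.8253784179688, 51.846343994140625), (41.07597732543945, 9.09423828125), 68.47331237792969)
w3 comb 216 ((541.1934204101562, -40.31538391113281), (60.00630569458008, 22.614526748657227), 66.09418487548828) 0.10526633547848607
w3 edge 537 ((571.1582641601562, 31.883808135986328), (113.04485321044922, 9.092288970947266), 68.79808807373047)
w3 base 1785 ((552.2806396484375, -15.922798156738281), (231.11720275878906, 64.02344512939453), 68.56950378417969)
```

View pics/w8.png

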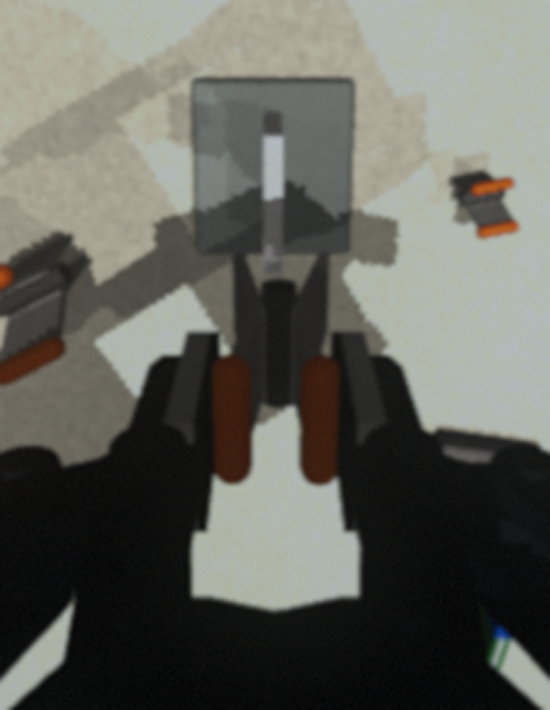

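```bash
python3 - <<'E'
from h import *
plan([0.579,0.0515,0.215],np.radians(-21.4))
E
```

```text
travel [ 0.5876  0.0996 -1.0487] angular [-0.0037  0.3461  0.0047]
```

Request:
step_arm(
  increments=[
    {"travel":[0.05,0,-0.08],"angular":[0,0.03,0],"claw":1},
    {"travel":[0.12,0,-0.2],"angular":[0,0.08,0],"claw":1},
    {"travel":[0.19,0,-0.32],"angular":[0,0.12,0],"claw":1},
    {"travel":[0.26,0,-0.44],"angular":[0,0.16,0],"claw":1},
    {"travel":[0.33,0,-0.56],"angular":[0,0.2,0],"claw":1},
    {"travel":[0.4,0,-0.68],"angular":[-0.004,0.25,0.005],"claw":1},
    {"travel":[0.47,0,-0.8],"angular":[-0.004,0.3,0.005],"claw":1},
    {"travel":[0.53,0,-0.9],"angular":[-0.004,0.346,0.005],"claw":1},
    {"travel":[0.57,0,-0.97],"angular":[-0.004,0.346,0.005],"claw":1},
    {"travel":[0.588,0,-1],"angular":[-0.004,0.346,0.005],"claw":1},
  ],
)

```text
clock: 8.15
tool_pos: [0.5805, 0.0584, 0.2321]
tcp_rot: [-0.694, 0.696, -0.134, 0.131]
ft_force: [-0.1, -0.3, -0.3]
grip_width: 0.024
```

Request:
step_arm(
  increments=[
    {"travel":[0,0.01,-0.02],"angular":[0,0,0],"claw":1},
    {"travel":[0,0.05,-0.045],"angular":[0,0,0],"claw":1},
    {"travel":[0,0.1,-0.045],"angular":[0,0,0],"claw":1},
    {"travel":[0,0.15,-0.045],"angular":[0,0,0],"claw":1},
    {"travel":[0,0.2,-0.045],"angular":[0,0,0],"claw":1},
    {"travel":[0,0.25,-0.045],"angular":[0,0,0],"claw":1},
    {"travel":[0,0.27,-0.045],"angular":[0,0,0],"claw":1},
    {"travel":[0,0.27,-0.045],"angular":[0,0,0],"claw":1},
    {"travel":[0,0.27,-0.045],"angular":[0,0,0],"claw":1},
    {"travel":[0,0.27,-0.045],"angular":[0,0,0],"claw":1},
  ],
)

```text
clock: 8.98
tool_pos: [0.5772, 0.0524, 0.1796]
tcp_rot: [-0.694, 0.695, -0.132, 0.13]
ft_force: [0.3, -0.5, 0.1]
grip_width: 0.0242
```

```bash
python3 - <<'E'
from h import *
import pickle
f=grab('wrist');save(f,'w9',(150,100,370,384),2.5);pickle.dump(f,open('w9.pkl','wb'))
s=grab('scene');save(s,'s9',(190,140,310,260),5);pickle.dump(s,open('s9.pkl','wb'))
o=get_obs();print(o['grip_width'],o['tool_pos'],o['ft_force'],o['clock'])
plan([0.579,0.0515,0.124],np.radians(-21.4))
T=T_tool(o);P=cloud(f).reshape(-1,3);L=(P-T[:3,3])@T[:3,:3]
m=(P[:,2]>.08)&(P[:,2]<.09)&(abs(L[:,0])<.03)
W=P[m]; print('edge',len(W),cv2.minAreaRect(W[:,:2].astype(np.float32)*1000),cv2.minAreaRect((L[m][:,[0,2]]*1000).astype(np.float32)))
hsv=cv2.cvtColor(f['img'],cv2.COLOR_RGB2HSV)
m&=cv2.inRange(hsv,np.array((100,130,40)),np.array((125,255,255))).reshape(-1)>0
print('band',m.sum(),L[m].min(0),L[m].max(0))
E
```

```text
0.023965494155618577 [0.57732383 0.05230768 0.17990237] [-0.35702448  0.44070624 -0.55651262] 9.0833
travel [ 9.700e-03  2.795e-01 -2.000e-04] angular [ 0.0038  0.0001 -0.0027]
edge 786 ((571.196533203125, 30.680301666259766), (115.37417602539062, 8.373041152954102), 68.97001647949219) ((2.3142871856689453, -22.191177368164062), (8.372394561767578, 115.37066650390625), 0.3610113263130188)
band 409 [-0.00193297  0.09202915 -0.01354743] [0.00640208 0.09579718 0.02002914]
```

View pics/w9.png

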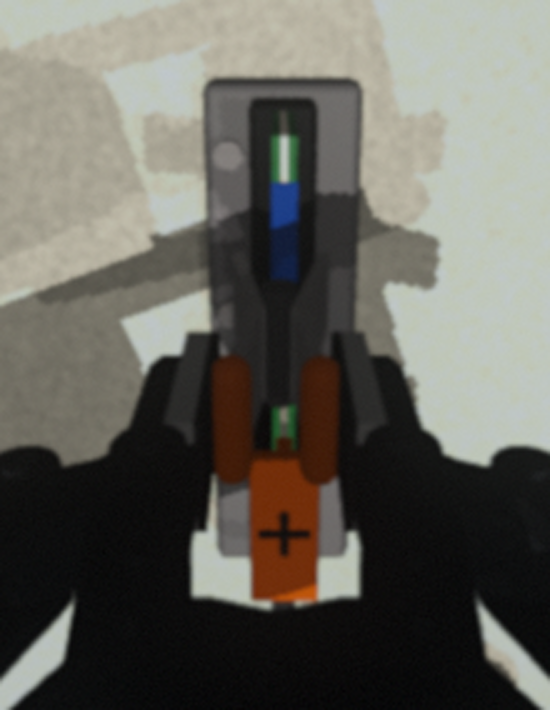

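View pics/s9.png

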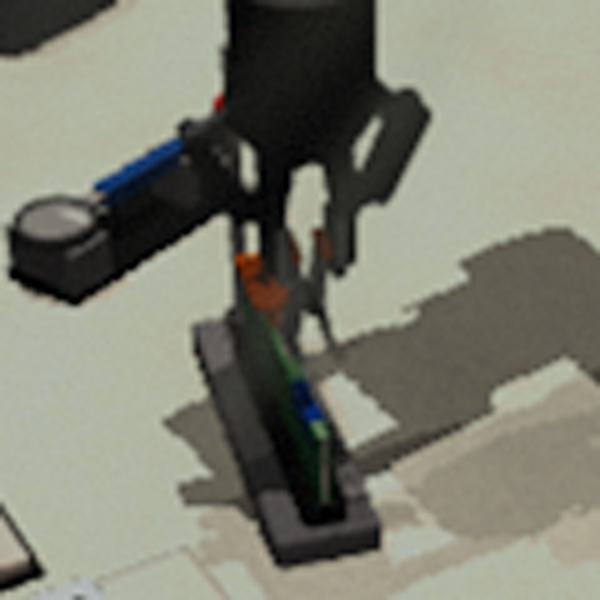

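Request:
step_arm(
  increments=[
    {"travel":[0.009,0.03,0],"angular":[0.003,0,-0.002],"claw":1},
    {"travel":[0.009,0.07,0],"angular":[0.003,0,-0.002],"claw":1},
    {"travel":[0.009,0.11,0],"angular":[0.003,0,-0.002],"claw":1},
    {"travel":[0.009,0.15,0],"angular":[0.003,0,-0.002],"claw":1},
    {"travel":[0.009,0.18,0],"angular":[0.003,0,-0.002],"claw":1},
    {"travel":[0.009,0.2,0],"angular":[0.003,0,-0.002],"claw":1},
    {"travel":[0.009,0.21,0],"angular":[0.003,0,-0.002],"claw":1},
    {"travel":[0.009,0.22,0],"angular":[0.003,0,-0.002],"claw":1},
    {"travel":[0.009,0.225,0],"angular":[0.003,0,-0.002],"claw":1},
    {"travel":[0.009,0.225,0],"angular":[0.003,0,-0.002],"claw":1},
  ],
)

```text
clock: 9.92
tool_pos: [0.5784, 0.0516, 0.1342]
tcp_rot: [-0.695, 0.695, -0.132, 0.131]
ft_force: [-0.3, 1.1, 0.1]
grip_width: 0.0243
```

```bash
python3 - <<'E'
from h import *
import pickle
f=grab('wrist');save(f,'w10',(150,100,370,384),2.5);pickle.dump(f,open('w10.pkl','wb'))
s=grab('scene');save(s,'s10',(220,170,290,250),7)
o=get_obs();print(o['grip_width'],o['tool_pos'],o['ft_force'],o['clock'])
plan([0.579,0.0515,0.124],np.radians(-21.4))
T=T_tool(o);P=cloud(f).reshape(-1,3);L=(P-T[:3,3])@T[:3,:3]
m=(P[:,2]>.082)&(P[:,2]<.089)&(abs(L[:,0])<.03)
print('edge',m.sum(),cv2.minAreaRect((L[m][:,[0,2]]*1000).astype(np.float32)))
E
```

```text
0.024192284255905874 [0.57855241 0.05159186 0.1345605 ] [-0.52562947 -0.63873356  0.12563969] 10.0167
travel [0.0023 0.0528 0.0004] angular [ 0.0013  0.0001 -0.0023]
edge 1250 ((0.4858217239379883, -23.42348861694336), (118.06977844238281, 25.580976486206055), 89.08280944824219)
```

View pics/w10.png

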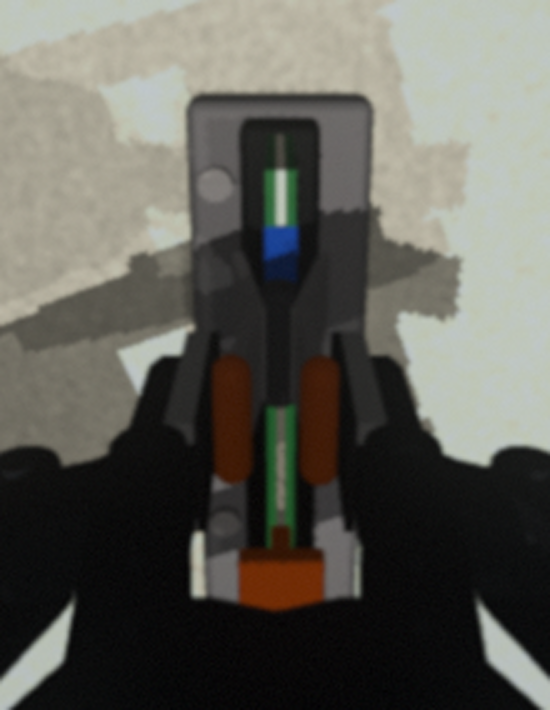

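View pics/s10.png

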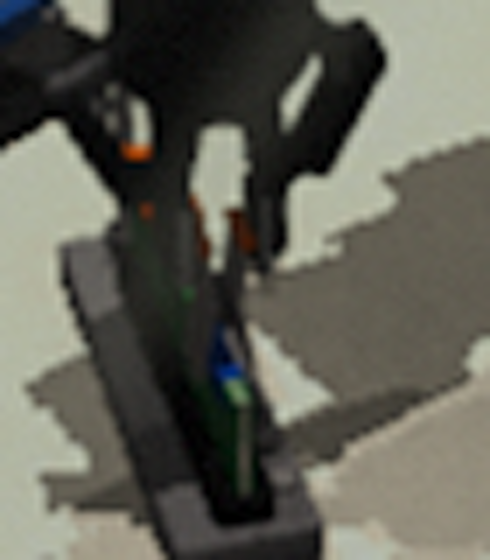

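Request:
step_arm(
  increments=[
    {"travel":[0.002,0.02,0],"angular":[0,0,0],"claw":1},
    {"travel":[0.002,0.04,0],"angular":[0,0,0],"claw":1},
    {"travel":[0.002,0.05,0],"angular":[0,0,0],"claw":1},
    {"travel":[0.002,0.05,0],"angular":[0,0,0],"claw":1},
    {"travel":[0.002,0.05,0],"angular":[0,0,0],"claw":0.7},
    {"travel":[0.002,0.05,0],"angular":[0,0,0],"claw":0.66},
    {"travel":[0.002,0.05,0],"angular":[0,0,0],"claw":0.62},
    {"travel":[0.002,0.05,0],"angular":[0,0,0],"claw":0.57},
    {"travel":[0.002,0.05,0],"angular":[0,0,0],"claw":0.52},
    {"travel":[0.002,0.05,0],"angular":[0,0,0],"claw":0.45},
  ],
)

```text
clock: 10.85
tool_pos: [0.5788, 0.0515, 0.1245]
tcp_rot: [-0.695, 0.695, -0.132, 0.131]
ft_force: [0.1, -0.4, -0.2]
grip_width: 0.0466
```

```bash
python3 - <<'E'
from h import *
f=grab('wrist');save(f,'w11',(150,100,370,384),2.5)
o=get_obs();print(o['grip_width'],o['tool_pos'],o['ft_force'],o['clock'])
E
```

```text
0.0469608187812265 [0.57878699 0.05146424 0.12445682] [-0.43861978 -0.10880442 -0.57142598] 10.9
```

View pics/w11.png

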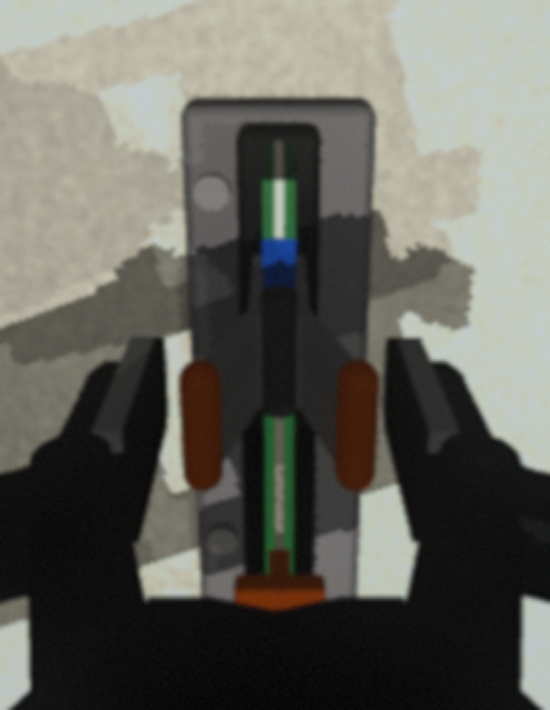

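Request:
step_arm(
  increments=[
    {"travel":[0,0,0],"angular":[0,0,0],"claw":0.2},
    {"travel":[0,-0.02,0],"angular":[0,0,0],"claw":0},
    {"travel":[0,-0.06,0],"angular":[0,0,0],"claw":0},
    {"travel":[0,-0.14,0],"angular":[0,0,0],"claw":0},
    {"travel":[0,-0.25,0],"angular":[0,0,0],"claw":0},
    {"travel":[0,-0.4,0],"angular":[0,0,0],"claw":0},
    {"travel":[0,-0.55,0],"angular":[0,0,0],"claw":0},
    {"travel":[0,-0.7,0],"angular":[0,0,0],"claw":0},
    {"travel":[0,-0.85,0],"angular":[0,0,0],"claw":0},
    {"travel":[0,-0.9,0],"angular":[0,0,0],"claw":0},
  ],
)

```text
clock: 11.73
tool_pos: [0.5813, 0.0514, 0.3102]
tcp_rot: [0.695, -0.695, 0.128, -0.134]
ft_force: [0.8, -0.1, 0.7]
grip_width: 0.0859
```

```bash
python3 - <<'E'
from h import *
import pickle
f=grab('wrist');save(f,'w12',(130,100,390,384),2.3);pickle.dump(f,open('w12.pkl','wb'))
o=get_obs();print(o['grip_width'],o['tool_pos'],o['ft_force'],o['clock'],o['q'])
P=cloud(f).reshape(-1,3)
hsv=cv2.cvtColor(f['img'],cv2.COLOR_RGB2HSV)
mo=cv2.inRange(hsv,np.array((0,140,40)),np.array((20,255,255))).reshape(-1)>0
b=np.array([.579,.0515]);a=np.radians(68.6);ey=np.array([np.cos(a),np.sin(a)]);ex=np.array([ey[1],-ey[0]])
C=np.c_[(P[:,:2]-b)@ex,(P[:,:2]-b)@ey,P[:,2]]
m=mo&(P[:,2]>.11)&(P[:,2]<.16)&(np.abs(C[:,:2]).max(1)<.04)
for s in (m&(C[:,0]<0),m&(C[:,0]>0)): print(s.sum(),C[s].min(0).round(4),C[s].max(0).round(4))
mb=cv2.inRange(hsv,np.array((100,130,40)),np.array((125,255,255))).reshape(-1)>0
m=mb&(abs(P[:,2]-.085)<.006)&(np.abs(C[:,:2]).max(1)<.04);print(C[m].min(0),C[m].max(0))
E
```

```text
0.08543287681299404 [0.581504   0.05132426 0.3101905 ] [ 1.44255945 -0.3853826   0.81413483] 11.7833 [-1.03124607e-01  3.97039374e-01  1.46153275e+00 -3.19393324e-04
  1.27409754e+00  2.70316114e-01]
161 [-0.0184 -0.0126  0.1274] [-0.0109  0.0117  0.1393]
155 [ 0.0111 -0.0126  0.1346] [0.0188 0.0125 0.1399]
[-0.00344959  0.01131458  0.08431915] [0.00396598 0.02016439 0.08741345]
```

View pics/w12.png

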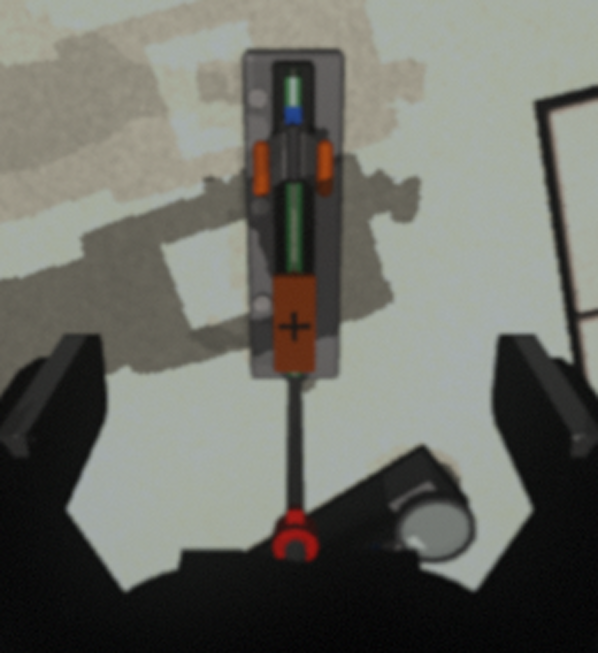

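```bash
python3 - <<'E'
from h import *
import pickle
s=pickle.load(open('scene0.pkl','rb'));t=pickle.load(open('top0.pkl','rb'))
b=np.array([.579,.0515]);a=np.radians(68.6);ey=np.array([np.cos(a),np.sin(a)]);ex=np.array([ey[1],-ey[0]])
for k in ('w1','w2','w12','scene0','top0'):
    g=pickle.load(open(k+'.pkl','rb'));P=cloud(g);Q=P.reshape(-1,3)
    hsv=cv2.cvtColor(g['img'],cv2.COLOR_RGB2HSV)
    red=((cv2.inRange(hsv,np.array((0,150,60)),np.array((4,255,255)))|cv2.inRange(hsv,np.array((172,150,60)),np.array((180,255,255)))).reshape(-1)>0)
    C=np.c_[(Q[:,:2]-b)@ex,(Q[:,:2]-b)@ey+.055,Q[:,2]]
    r=red&(abs(C[:,0])<.03)&(C[:,1]>-.15)&(C[:,1]<-.09)&(Q[:,2]>.13)&(Q[:,2]<.22)
    if r.sum():
        print(k,'red',r.sum(),np.percentile(C[r],[2,50,98],axis=0).round(4).tolist())
        pn=r&(C[:,1]>-.108)&(C[:,1]<-.1);print('   ptr',pn.sum(),np.percentile(C[pn],[2,50,98],axis=0).round(4).tolist() if pn.sum() else '')
    bl=(cv2.inRange(hsv,np.array((100,130,50)),np.array((125,255,255))).reshape(-1)>0)&(Q[:,2]>.045)&(Q[:,2]<.06)&(Q[:,1]<-.2)
    if bl.sum()>10: print(k,'handle',bl.sum(),cv2.minAreaRect(Q[bl][:,:2].astype(np.float32)*1000),np.median(Q[bl][:,2]))
    R_=(Q[:,2]>.047)&(Q[:,2]<.055)&(abs(Q[:,0]-.56)<.05)&(abs(Q[:,1]+.265)<.05)
    if R_.sum()>10: print(k,'rim',R_.sum(),cv2.minEnclosingCircle(Q[R_][:,:2].astype(np.float32)*1000))
g=pickle.load(open('w12.pkl','rb'));save(g,'cross',(225,210,290,280),8);print(dep(g,257.8,242.2),onz(g,257.8,242.2,.105))
E
```

```text
w1 handle 800 ((481.0929870605469, -285.69366455078125), (86.9747314453125, 16.227872848510742), 15.429180145263672) 0.054390387208826385
w1 rim 2101 ((552.0249633789062, -266.9855651855469), 45.02886962890625)
w2 red 278 [[-0.0097, -0.126, 0.1839], [-0.0021, -0.1125, 0.1884], [0.0089, -0.1006, 0.1923]]
   ptr 68 [[-0.0037, -0.1079, 0.1838], [-0.0001, -0.1047, 0.1847], [0.0037, -0.1002, 0.1889]]
w2 handle 223 ((480.8531188964844, -284.33673095703125), (85.64678955078125, 15.532817840576172), 16.199771881103516) 0.05435488918819942
w2 rim 1247 ((551.6605834960938, -265.97930908203125), 44.9699821472168)
w12 red 238 [[-0.0089, -0.1227, 0.1833], [0.0009, -0.1108, 0.1883], [0.0107, -0.0997, 0.1896]]
   ptr 71 [[-0.0041, -0.1079, 0.1816], [0.0009, -0.1055, 0.185], [0.0053, -0.1005, 0.1894]]
w12 rim 809 ((562.9517211914062, -260.7110290527344), 32.744728088378906)
scene0 red 24 [[-0.0054, -0.1188, 0.1804], [0.0029, -0.1095, 0.1864], [0.0098, -0.0999, 0.1915]]
   ptr 6 [[0.0, -0.1057, 0.1825], [0.0038, -0.1031, 0.1864], [0.0063, -0.1002, 0.1907]]
scene0 handle 52 ((484.0791320800781, -281.94964599609375), (82.78742980957031, 12.1694974899292), 15.67884349822998) 0.054702884500555604
scene0 rim 150 ((552.1255493164062, -261.946044921875), 43.18896484375)
top0 red 20 [[-0.0081, -0.126, 0.1758], [-0.0015, -0.1134, 0.1874], [0.0048, -0.102, 0.1938]]
   ptr 4 [[-0.0003, -0.1061, 0.18], [0.0006, -0.1038, 0.185], [0.0031, -0.1016, 0.189]]
top0 handle 88 ((481.74224853515625, -286.8117370605469), (85.05064392089844, 15.119022369384766), 15.205674171447754) 0.05267604202479137
top0 rim 153 ((551.9483642578125, -265.5423889160156), 42.787681579589844)
[ 0.54292115 -0.04315653  0.1048729 ] [ 0.54294621 -0.04309253  0.105     ]
```

```bash
python3 - <<'E'
from h import *
plan([0.4906,-0.2828,0.30],np.radians(-74.4))
E
```

```text
travel [ 0.1857  0.049  -1.7214] angular [-0.0119  1.8503  0.0142]
```

View pics/cross.png

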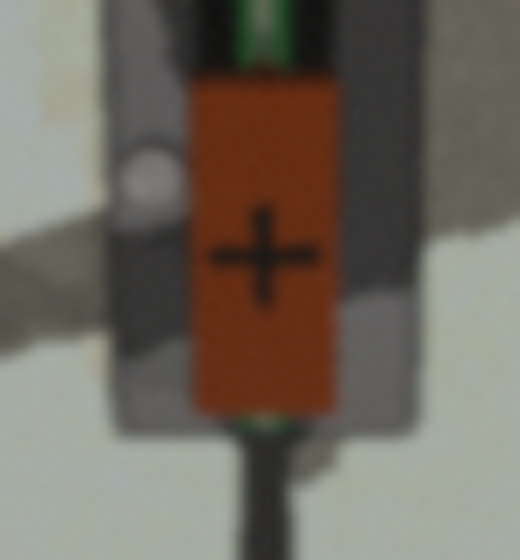

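Request:
step_arm(
  increments=[
    {"travel":[0,0,-0.06],"angular":[0,0.08,0],"claw":0},
    {"travel":[0,0,-0.14],"angular":[0,0.16,0],"claw":0},
    {"travel":[0,0,-0.24],"angular":[0,0.26,0],"claw":0},
    {"travel":[0,0,-0.34],"angular":[0,0.36,0],"claw":0},
    {"travel":[0,0,-0.44],"angular":[0,0.46,0],"claw":0},
    {"travel":[0.02,0,-0.54],"angular":[0,0.56,0],"claw":0},
    {"travel":[0.04,0,-0.64],"angular":[0,0.66,0],"claw":0},
    {"travel":[0.06,0,-0.74],"angular":[0,0.76,0],"claw":0},
    {"travel":[0.08,0,-0.84],"angular":[0,0.86,0],"claw":0},
    {"travel":[0.1,0,-0.92],"angular":[-0.006,0.95,0.007],"claw":0},
  ],
)

```text
clock: 12.62
tool_pos: [0.528, -0.1286, 0.3017]
tcp_rot: [-0.642, 0.645, -0.297, 0.289]
ft_force: [0.0, 0.5, -0.0]
grip_width: 0.0853
```

```bash
python3 - <<'E'
from h import *
plan([0.4906,-0.2828,0.20],np.radians(-74.4))
E
```

```text
travel [ 0.4631  0.5098 -0.6434] angular [ 0.0205  0.8895 -0.0139]
```

Request:
step_arm(
  increments=[
    {"travel":[0.06,0,-0.09],"angular":[0,0.1,0],"claw":0},
    {"travel":[0.14,0,-0.2],"angular":[0,0.22,0],"claw":0},
    {"travel":[0.22,0,-0.31],"angular":[0,0.34,0],"claw":0},
    {"travel":[0.3,0,-0.42],"angular":[0,0.46,0],"claw":0},
    {"travel":[0.38,0,-0.52],"angular":[0,0.58,0],"claw":0},
    {"travel":[0.43,0.08,-0.6],"angular":[0.02,0.7,-0.014],"claw":0},
    {"travel":[0.463,0.2,-0.643],"angular":[0.02,0.82,-0.014],"claw":0},
    {"travel":[0.463,0.32,-0.643],"angular":[0.02,0.89,-0.014],"claw":0},
    {"travel":[0.463,0.44,-0.643],"angular":[0.02,0.89,-0.014],"claw":0},
    {"travel":[0.463,0.5,-0.643],"angular":[0.02,0.89,-0.014],"claw":0},
  ],
)

```text
clock: 13.45
tool_pos: [0.4907, -0.2803, 0.1994]
tcp_rot: [0.564, -0.563, 0.429, -0.425]
ft_force: [-0.8, 1.0, 0.2]
grip_width: 0.0853
```

```bash
cat > m.py <<'E'
from h import *
import pickle,sys
f=grab('wrist');save(f,sys.argv[1]);pickle.dump(f,open(sys.argv[1]+'.pkl','wb'))
o=get_obs();print(o['tool_pos'],o['clock'],o['grip_width'],o['ft_force'])
g=f;P=cloud(g);Q=P.reshape(-1,3)
hsv=cv2.cvtColor(g['img'],cv2.COLOR_RGB2HSV)
bl=(cv2.inRange(hsv,np.array((100,130,40)),np.array((125,255,255))).reshape(-1)>0)&(Q[:,2]>.05)&(Q[:,2]<.058)&(Q[:,1]<-.2)
r=cv2.minAreaRect(Q[bl][:,:2].astype(np.float32)*1000);print('handle',bl.sum(),r,np.median(Q[bl][:,2]))
az=r[2] if r[1][0]>r[1][1] else r[2]-90
d=np.array([np.cos(np.radians(az)),np.sin(np.radians(az))])
gp=np.array(r[0])/1000+.010*d;print('az',az,'grip',gp,'lens',np.array(r[0])/1000+.088*d)
plan([gp[0],gp[1],float(sys.argv[2])],np.radians(az-90))
E
python3 m.py w13 0.040
```

```text
[ 0.49006114 -0.27951767  0.1979162 ] 13.5 0.0853888139661505 [-0.83258723  0.02952896 -1.41300785]
handle 1225 ((482.21893310546875, -285.6449279785156), (86.69454193115234, 15.383953094482422), 15.438089370727539) 0.054457663782491394
az 15.438089370727539 grip [ 0.49185812 -0.28298296] lens [ 0.56704377 -0.26221959]
travel [0.0254 0.7894 0.0064] angular [ 0.0062  0.0101 -0.0159]
```

View pics/w13.png

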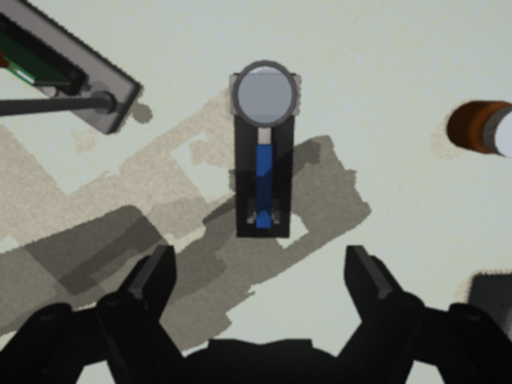

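Request:
step_arm(
  increments=[
    {"travel":[0.025,0.06,0.006],"angular":[0.006,0.01,-0.016],"claw":0},
    {"travel":[0.025,0.16,0.006],"angular":[0.006,0.01,-0.016],"claw":0},
    {"travel":[0.025,0.28,0.006],"angular":[0.006,0.01,-0.016],"claw":0},
    {"travel":[0.025,0.4,0.006],"angular":[0.006,0.01,-0.016],"claw":0},
    {"travel":[0.025,0.5,0.006],"angular":[0.006,0.01,-0.016],"claw":0},
    {"travel":[0.025,0.58,0.006],"angular":[0.006,0.01,-0.016],"claw":0},
    {"travel":[0.025,0.64,0.006],"angular":[0.006,0.01,-0.016],"claw":0},
    {"travel":[0.025,0.67,0.006],"angular":[0.006,0.01,-0.016],"claw":0},
    {"travel":[0.025,0.67,0.006],"angular":[0.006,0.01,-0.016],"claw":0},
    {"travel":[0.025,0.67,0.006],"angular":[0.006,0.01,-0.016],"claw":0},
  ],
)

```text
clock: 14.33
tool_pos: [0.4977, -0.2865, 0.0707]
tcp_rot: [-0.563, 0.563, -0.423, 0.432]
ft_force: [-0.6, 0.3, -0.2]
grip_width: 0.0855
```

```bash
python3 m.py w14 0.040
```

```text
[ 0.49814312 -0.28676442  0.07131357] 14.3833 0.08560592006826896 [ 0.7177286  -0.57042001  0.08941166]
handle 3387 ((482.941162109375, -285.25543212890625), (86.5241470336914, 15.572698593139648), 15.310123443603516) 0.05437506588481489
az 15.310123443603516 grip [ 0.49258627 -0.282615  ] lens [ 0.56781811 -0.26201961]
travel [-0.0294  0.156  -0.0225] angular [-0.0169  0.0098  0.0244]
```

View pics/w14.png

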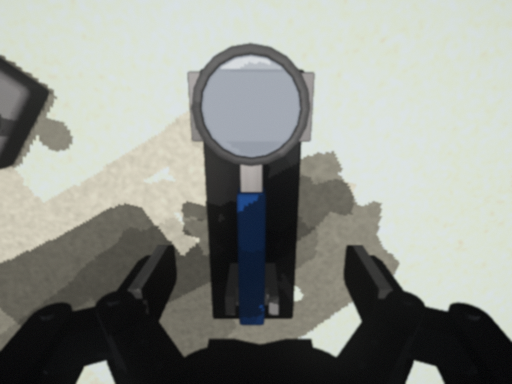

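Request:
step_arm(
  increments=[
    {"travel":[-0.03,0.02,-0.022],"angular":[-0.017,0.01,0.022],"claw":0},
    {"travel":[-0.03,0.05,-0.022],"angular":[-0.017,0.01,0.022],"claw":0},
    {"travel":[-0.03,0.09,-0.022],"angular":[-0.017,0.01,0.022],"claw":0},
    {"travel":[-0.03,0.12,-0.022],"angular":[-0.017,0.01,0.022],"claw":0},
    {"travel":[-0.03,0.15,-0.022],"angular":[-0.017,0.01,0.022],"claw":0},
    {"travel":[-0.03,0.156,-0.022],"angular":[-0.017,0.01,0.022],"claw":0},
    {"travel":[-0.03,0.156,-0.022],"angular":[-0.017,0.01,0.022],"claw":0},
    {"travel":[-0.03,0.156,-0.022],"angular":[-0.017,0.01,0.022],"claw":0},
    {"travel":[-0.03,0.156,-0.022],"angular":[-0.017,0.01,0.022],"claw":0.3},
    {"travel":[-0.03,0.156,-0.022],"angular":[-0.017,0.01,0.022],"claw":0.4},
  ],
)

```text
clock: 15.22
tool_pos: [0.4926, -0.2823, 0.0397]
tcp_rot: [-0.562, 0.562, -0.429, 0.429]
ft_force: [1.4, -0.0, -0.1]
grip_width: 0.0641
```

```bash
python3 m.py w15 0.040
```

```text
[ 0.49253402 -0.28223415  0.03971695] 15.2667 0.056550917510896005 [-0.00793778 -0.34927779 -0.10419782]
handle 4429 ((488.75750732421875, -283.7037353515625), (74.57868194580078, 16.022830963134766), 15.581196784973145) 0.05434633294314528
az 15.581196784973145 grip [ 0.49839002 -0.2810177 ] lens [ 0.57352357 -0.26006661]
travel [ 0.0019 -0.0014  0.0298] angular [ 0.0005 -0.0092  0.0016]
```

View pics/w15.png

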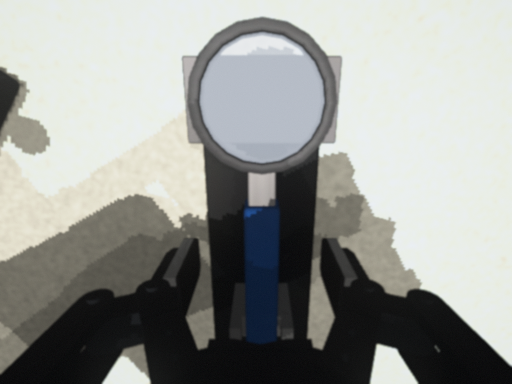

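Request:
step_arm(
  increments=[
    {"travel":[0,0,0],"angular":[0,0,0],"claw":0.6},
    {"travel":[0,0,0],"angular":[0,0,0],"claw":0.8},
    {"travel":[0,0,0],"angular":[0,0,0],"claw":1},
    {"travel":[0,0,0],"angular":[0,0,0],"claw":1},
    {"travel":[0,0,0],"angular":[0,0,0],"claw":1},
    {"travel":[0,0,0],"angular":[0,0,0],"claw":1},
    {"travel":[0,0,0],"angular":[0,0,0],"claw":1},
    {"travel":[0,0,0],"angular":[0,0,0],"claw":1},
    {"travel":[0,0,0],"angular":[0,0,0],"claw":1},
    {"travel":[0,0,0],"angular":[0,0,0],"claw":1},
  ],
  squeeze=60,
)

```text
clock: 16.1
tool_pos: [0.4925, -0.2823, 0.0398]
tcp_rot: [-0.562, 0.562, -0.429, 0.429]
ft_force: [-0.5, 0.1, 5.8]
grip_width: 0.0149
```

Request:
step_arm(
  increments=[
    {"travel":[0,-0.01,0],"angular":[0,0,0],"claw":1},
    {"travel":[0,-0.03,0],"angular":[0,0,0],"claw":1},
    {"travel":[0,-0.06,0],"angular":[0,0,0],"claw":1},
    {"travel":[0,-0.12,0],"angular":[0,0,0],"claw":1},
    {"travel":[0,-0.2,0],"angular":[0,0,0],"claw":1},
    {"travel":[0,-0.3,0],"angular":[0,0,0],"claw":1},
    {"travel":[0,-0.4,0],"angular":[0,0,0],"claw":1},
    {"travel":[0,-0.5,0],"angular":[0,0,0],"claw":1},
    {"travel":[0,-0.6,0],"angular":[0,0,0],"claw":1},
    {"travel":[0,-0.65,0],"angular":[0,0,0],"claw":1},
  ],
)

```text
clock: 16.93
tool_pos: [0.4933, -0.2827, 0.1727]
tcp_rot: [-0.562, 0.563, -0.427, 0.43]
ft_force: [0.1, 0.7, -0.6]
grip_width: 0.0148
```

```bash
cat > l.py <<'E'
from h import *
import pickle,sys
f=grab('wrist');save(f,sys.argv[1]);pickle.dump(f,open(sys.argv[1]+'.pkl','wb'))
o=get_obs();print(o['tool_pos'],o['clock'],o['grip_width'],o['ft_force'])
T=T_tool(o);print('tilt tool y',T[:3,1].round(4),'z',T[:3,2].round(4))
P=cloud(f).reshape(-1,3);L=(P-T[:3,3])@T[:3,:3]
hsv=cv2.cvtColor(f['img'],cv2.COLOR_RGB2HSV)
# rim: near tool z ~0.078 , y near -.008
m=(abs(L[:,1]+.008)<.03)&(L[:,2]>.03)&(L[:,2]<.13)&(abs(L[:,0])<.05)
M=L[m];pc=M[(np.hypot(M[:,0],M[:,2]-.078)>.02)]
v=hsv[:,:,2].reshape(-1)[m][np.hypot(M[:,0],M[:,2]-.078)>.02]
rim=pc[(v<110)&(pc[:,2]>.05)&(np.hypot(pc[:,0],pc[:,2]-.078)<.036)]
print('rim n',len(rim),'y pct',np.percentile(rim[:,1],[5,50,95]).round(4))
A=np.c_[rim[:,0],rim[:,2],np.ones(len(rim))];k=rim[:,1]<np.percentile(rim[:,1],70)
c=np.linalg.lstsq(A[k],rim[k,1],rcond=None)[0];print('rim plane: dy/dx,dy/dz,',c.round(4))
ci=cv2.minEnclosingCircle((rim[:,[0,2]]*1000).astype(np.float32));print('circle x,z,r mm',ci)
bl=(cv2.inRange(hsv,np.array((100,130,40)),np.array((125,255,255))).reshape(-1)>0)&(abs(L[:,1]+.016)<.012)&(abs(L[:,0])<.02)
B=L[bl]
if len(B)>20:
    A=np.c_[B[:,2],np.ones(len(B))];t=B[:,1]<np.percentile(B[:,1],60)
    print('handle front z',np.percentile(B[:,2],99).round(4),'x mean',B[:,0].mean().round(4),'x slope',np.linalg.lstsq(A,B[:,0],rcond=None)[0].round(4),'top y',np.median(B[t,1]).round(4),'y slope',np.linalg.lstsq(A[t],B[t,1],rcond=None)[0].round(4))
E
python3 l.py w16
```

```text
[ 0.49395947 -0.28323082  0.1736764 ] 16.9833 0.015013435876874733 [0.17700207 0.10985826 0.34267952]
tilt tool y [ 0.0048 -0.0051 -1.    ] z [0.9644 0.2644 0.0033]
rim n 5207 y pct [-0.0115 -0.0103 -0.0088]
rim plane: dy/dx,dy/dz, [ 0.0005 -0.0004 -0.0106]
circle x,z,r mm ((-0.6917903423309326, 76.55078125), 29.692970275878906)
handle front z 0.0324 x mean -0.001 x slope [ 0.0034 -0.001 ] top y -0.0139 y slope [-0.0002 -0.014 ]
```

View pics/w16.png

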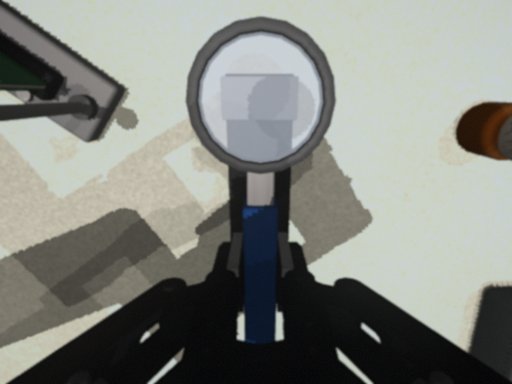

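Request:
step_arm(
  increments=[
    {"travel":[0,-0.05,0],"angular":[0,0.03,0],"claw":1},
    {"travel":[0,-0.12,0],"angular":[0,0.1,0],"claw":1},
    {"travel":[0,-0.2,0],"angular":[0,0.17,0],"claw":1},
    {"travel":[0,-0.28,0],"angular":[0,0.24,0],"claw":1},
    {"travel":[0,-0.36,0],"angular":[0,0.31,0],"claw":1},
    {"travel":[0,-0.44,0],"angular":[0,0.38,0],"claw":1},
    {"travel":[0,-0.52,0],"angular":[0,0.45,0],"claw":1},
    {"travel":[0,-0.58,0],"angular":[0,0.52,0],"claw":1},
    {"travel":[0,-0.62,0],"angular":[0,0.58,0],"claw":1},
    {"travel":[0,-0.64,0],"angular":[0,0.62,0],"claw":1},
  ],
)

```text
clock: 17.82
tool_pos: [0.4924, -0.2819, 0.298]
tcp_rot: [-0.488, 0.489, -0.511, 0.511]
ft_force: [0.9, -0.3, 0.5]
grip_width: 0.0147
```

```bash
cat > tgt.py <<'E'
from h import *
import sys
phi=np.radians(-21.4);z=float(sys.argv[1]);cr=np.array([.5427,-.0422])
X=np.array([np.cos(phi-np.pi/2),np.sin(phi-np.pi/2)]);Z=np.array([np.cos(phi),np.sin(phi)])
p=cr-.0766*Z+.0008*X;o=get_obs();print(o['tool_pos'],o['q'][[0,5]],'target',p)
plan([p[0],p[1],z],phi-np.pi/2)
E
python3 tgt.py 0.30
```

```text
[ 0.49242117 -0.28192354  0.29800427] [-0.71651677  0.89909984] target [ 0.47108922 -0.01499528]
travel [-1.3286 -0.0106 -0.166 ] angular [0.0007 0.6578 0.0012]
```

Request:
step_arm(
  increments=[
    {"travel":[-0.05,0,-0.01],"angular":[0,0.03,0],"claw":1},
    {"travel":[-0.13,0,-0.02],"angular":[0,0.08,0],"claw":1},
    {"travel":[-0.22,0,-0.03],"angular":[0,0.13,0],"claw":1},
    {"travel":[-0.32,0,-0.04],"angular":[0,0.18,0],"claw":1},
    {"travel":[-0.42,0,-0.05],"angular":[0,0.23,0],"claw":1},
    {"travel":[-0.52,0,-0.06],"angular":[0,0.28,0],"claw":1},
    {"travel":[-0.62,0,-0.07],"angular":[0,0.33,0],"claw":1},
    {"travel":[-0.72,0,-0.08],"angular":[0,0.38,0],"claw":1},
    {"travel":[-0.8,0,-0.09],"angular":[0,0.42,0],"claw":1},
    {"travel":[-0.86,0,-0.1],"angular":[0,0.45,0],"claw":1},
  ],
)

```text
clock: 18.65
tool_pos: [0.4788, -0.1074, 0.2963]
tcp_rot: [0.428, -0.429, 0.563, -0.561]
ft_force: [-0.2, 0.5, -0.7]
grip_width: 0.015
```

```bash
python3 tgt.py 0.30
```

```text
[ 0.47875815 -0.10742323  0.29633704] [-0.44877009  1.39037253] target [ 0.47108922 -0.01499528]
travel [-0.4355 -0.0176 -0.1595] angular [ 0.0072  0.2105 -0.0004]
```

Request:
step_arm(
  increments=[
    {"travel":[-0.07,0,-0.02],"angular":[0,0.03,0],"claw":1},
    {"travel":[-0.15,0,-0.05],"angular":[0,0.07,0],"claw":1},
    {"travel":[-0.23,0,-0.08],"angular":[0,0.11,0],"claw":1},
    {"travel":[-0.31,0,-0.11],"angular":[0,0.15,0],"claw":1},
    {"travel":[-0.37,0,-0.13],"angular":[0,0.18,0],"claw":1},
    {"travel":[-0.41,0,-0.15],"angular":[0,0.2,0],"claw":1},
    {"travel":[-0.43,0,-0.16],"angular":[0,0.21,0],"claw":1},
    {"travel":[-0.435,0,-0.16],"angular":[0,0.21,0],"claw":1},
    {"travel":[-0.435,0,-0.16],"angular":[0,0.21,0],"claw":1},
    {"travel":[-0.435,0,-0.16],"angular":[0,0.21,0],"claw":1},
  ],
)

```text
clock: 19.48
tool_pos: [0.4721, -0.0174, 0.2971]
tcp_rot: [0.398, -0.399, 0.584, -0.584]
ft_force: [0.2, -0.3, -0.4]
grip_width: 0.0152
```

```bash
python3 tgt.py 0.1767; python3 l.py w17; python3 - <<'E'
from h import *
s=grab('scene');save(s,'s17',(180,80,300,260),4)
E
```

```text
[ 0.47206498 -0.01735567  0.29709085] [-0.27341133  1.67078272] target [ 0.47108922 -0.01499528]
travel [-0.0098  0.602  -0.0084] angular [0.0013 0.001  0.0019]
[ 0.47212772 -0.01745602  0.29717426] 19.5333 0.014880537506917065 [ 0.65532569 -0.09414881 -0.78624673]
tilt tool y [-7.e-04 -6.e-04 -1.e+00] z [ 9.311e-01 -3.647e-01 -5.000e-04]
rim n 5429 y pct [-0.0124 -0.0113 -0.0098]
rim plane: dy/dx,dy/dz, [-0.0003 -0.0004 -0.0116]
circle x,z,r mm ((-0.2768929898738861, 76.687255859375), 29.8187198638916)
handle front z 0.0318 x mean -0.0002 x slope [ 0.0083 -0.0002] top y -0.0148 y slope [-0.001  -0.0149]
```

View pics/w17.png

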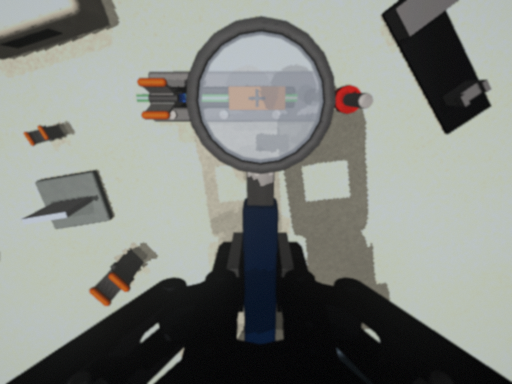

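View pics/s17.png

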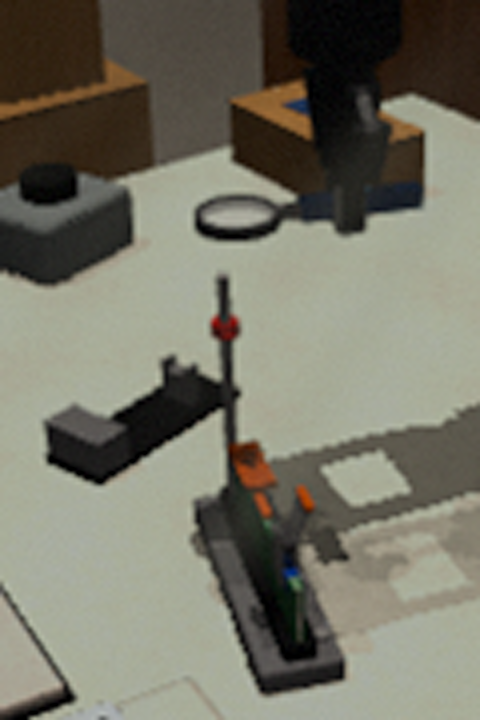

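```bash
sed -i 's/.0008\*X/.0003*X/' tgt.py; python3 tgt.py 0.176; python3 - <<'E'
from h import *
import pickle
f=pickle.load(open('w17.pkl','rb'));save(f,'w17c',(215,70,300,125),9)
t=grab('top');save(t,'t17',(225,150,305,210),9);pickle.dump(t,open('t17.pkl','wb'))
s=grab('scene');save(s,'s17c',(225,180,265,215),18);pickle.dump(s,open('s17.pkl','wb'))
E
```

```text
[ 0.47212908 -0.01747836  0.29723953] [-0.27371098  1.67087058] target [ 0.47127166 -0.01452976]
travel [-0.0126  0.6062 -0.0092] angular [0.0007 0.0001 0.0015]
```

View pics/w17c.png

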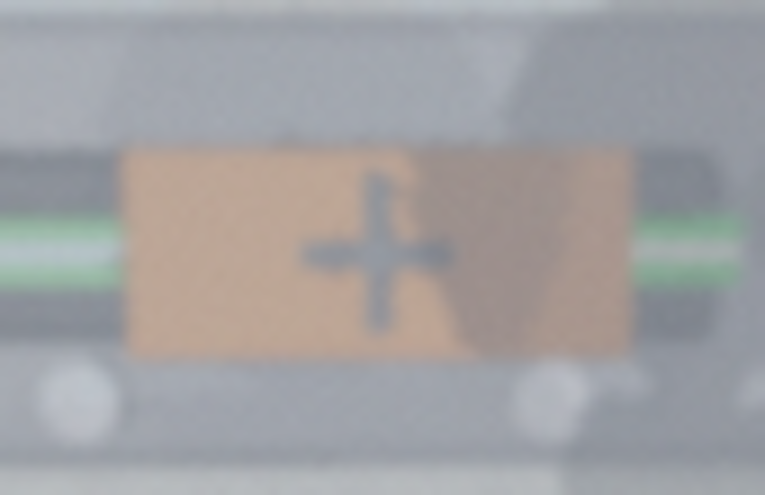

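View pics/s17c.png

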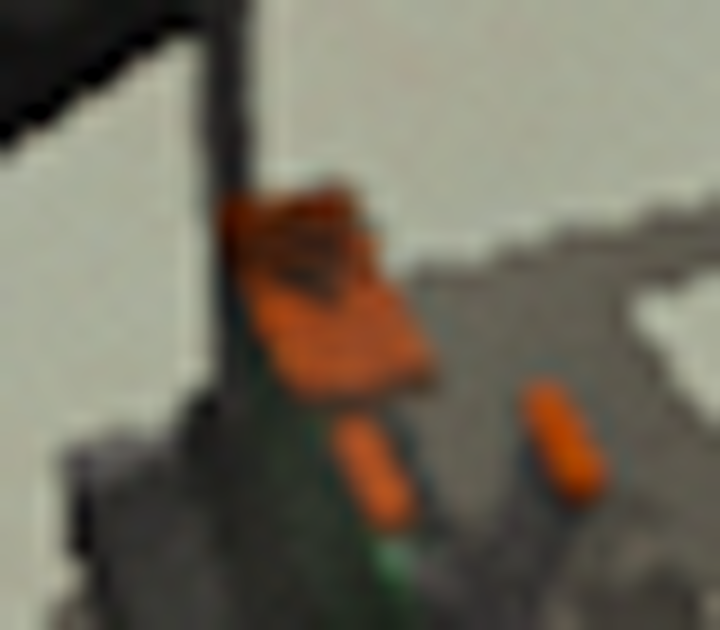

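```bash
python3 - <<'E'
from h import *
import pickle
f=pickle.load(open('w17.pkl','rb'));c=onz(f,256.4,97.7,.105);print(c)
T=T_tool(get_obs());print('cross in tool',((c-T[:3,3])@T[:3,:3]).round(4),'depth',dep(f,256,98),'lens tool (-.0003,-.0066,.0767)')
P=cloud(f);hsv=cv2.cvtColor(f['img'],cv2.COLOR_RGB2HSV)
red=((cv2.inRange(hsv,np.array((0,150,60)),np.array((4,255,255)))|cv2.inRange(hsv,np.array((172,150,60)),np.array((180,255,255))))>0)&(P[:,:,2]>.13)
print(red.sum(),np.percentile(P[red][:,2],[5,25,50,75,95]))
save(f,'w17p',(310,70,385,130),10)
E
```

```text
[ 0.54343087 -0.04148781  0.105     ]
cross in tool [-0.0037  0.1922  0.0753] depth [ 0.54556953 -0.04419955  0.30626021] lens tool (-.0003,-.0066,.0767)
374 [0.18720499 0.18819788 0.18872199 0.1892153  0.19146609]
```

View pics/w17p.png

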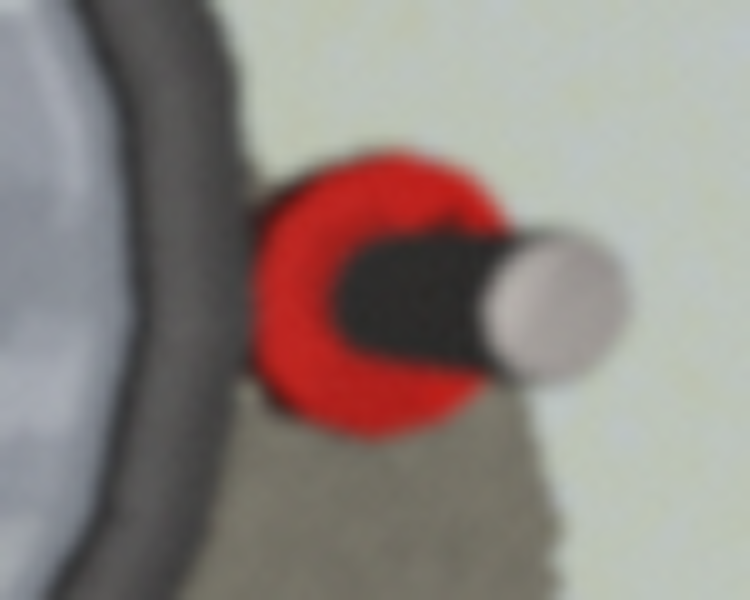

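Request:
step_arm(
  increments=[
    {"travel":[-0.015,0.04,-0.008],"angular":[0,0,0],"claw":1},
    {"travel":[-0.015,0.1,-0.008],"angular":[0,0,0],"claw":1},
    {"travel":[-0.015,0.18,-0.008],"angular":[0,0,0],"claw":1},
    {"travel":[-0.015,0.26,-0.008],"angular":[0,0,0],"claw":1},
    {"travel":[-0.015,0.34,-0.008],"angular":[0,0,0],"claw":1},
    {"travel":[-0.015,0.42,-0.008],"angular":[0,0,0],"claw":1},
    {"travel":[-0.015,0.49,-0.008],"angular":[0,0,0],"claw":1},
    {"travel":[-0.015,0.55,-0.008],"angular":[0,0,0],"claw":1},
    {"travel":[-0.015,0.59,-0.008],"angular":[0,0,0],"claw":1},
    {"travel":[-0.015,0.605,-0.008],"angular":[0,0,0],"claw":1},
  ],
)

```text
clock: 20.52
tool_pos: [0.4707, -0.0134, 0.1748]
tcp_rot: [0.398, -0.4, 0.585, -0.583]
ft_force: [-1.0, 0.1, -0.8]
grip_width: 0.0151
```

Request:
step_arm(
  increments=[
    {"travel":[0,0,0],"angular":[0,0,0],"claw":1},
    {"travel":[0,0,0],"angular":[0,0,0],"claw":1},
    {"travel":[0,0,0],"angular":[0,0,0],"claw":1},
    {"travel":[0,0,0],"angular":[0,0,0],"claw":1},
    {"travel":[0,0,0],"angular":[0,0,0],"claw":1},
    {"travel":[0,0,0],"angular":[0,0,0],"claw":1},
    {"travel":[0,0,0],"angular":[0,0,0],"claw":1},
    {"travel":[0,0,0],"angular":[0,0,0],"claw":1},
    {"travel":[0,0,0],"angular":[0,0,0],"claw":1},
    {"travel":[0,0,0],"angular":[0,0,0],"claw":1},
  ],
)

```text
clock: 21.35
tool_pos: [0.4715, -0.0136, 0.1763]
tcp_rot: [-0.398, 0.399, -0.584, 0.584]
ft_force: [-0.1, -1.1, -0.2]
grip_width: 0.0149
```

```bash
python3 tgt.py 0.176; python3 l.py w18; python3 - <<'E'
from h import *
import pickle
f=pickle.load(open('w18.pkl','rb'));save(f,'w18c',(170,20,380,180),3.8)
g=pickle.load(open('w17.pkl','rb'));print('post top',dep(g,365,100))
s=grab('scene');save(s,'s18',(200,120,300,260),5);pickle.dump(s,open('s18.pkl','wb'))
P=cloud(f);hsv=cv2.cvtColor(f['img'],cv2.COLOR_RGB2HSV)
red=((cv2.inRange(hsv,np.array((0,150,60)),np.array((4,255,255)))|cv2.inRange(hsv,np.array((172,150,60)),np.array((180,255,255))))>0)&(P[:,:,2]>.13)
print(red.sum(),np.percentile(P[red],[2,25,50,75,98],axis=0).round(4).tolist())
T=T_tool(get_obs());L=(P[red]-T[:3,3])@T[:3,:3];print(L.min(0),L.max(0))
E
```

```text
[ 0.47152958 -0.01360189  0.17634491] [-0.26602297  1.67802781] target [ 0.47127166 -0.01452976]
travel [0.0048 0.0017 0.0005] angular [0.0006 0.0015 0.0012]
[ 0.47150903 -0.01357792  0.17632828] 21.4 0.015160715770018747 [ 0.44883025  0.40619436 -1.38714045]
tilt tool y [-5.e-04 -4.e-04 -1.e+00] z [ 9.313e-01 -3.641e-01 -3.000e-04]
rim n 5262 y pct [-0.0126 -0.0114 -0.01  ]
rim plane: dy/dx,dy/dz, [-0.0005 -0.0005 -0.0117]
circle x,z,r mm ((-0.015968402847647667, 77.1375732421875), 29.899097442626953)
handle front z 0.0321 x mean -0.0002 x slope [ 0.0084 -0.0002] top y -0.0149 y slope [-0.0008 -0.015 ]
post top [ 0.51715832 -0.10950791  0.22681582]
2056 [[0.5078, -0.1173, 0.1832], [0.5154, -0.1087, 0.1868], [0.5211, -0.104, 0.1883], [0.5236, -0.0999, 0.1889], [0.527, -0.0927, 0.194]]
[-0.00034309 -0.13205403  0.06694055] [0.08130151 0.02736599 0.08757902]
```

View pics/w18c.png

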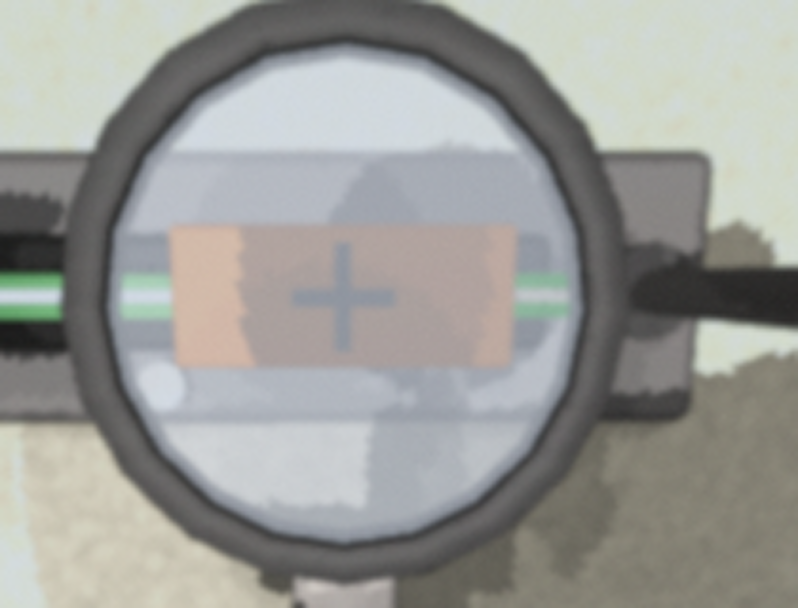

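View pics/s18.png

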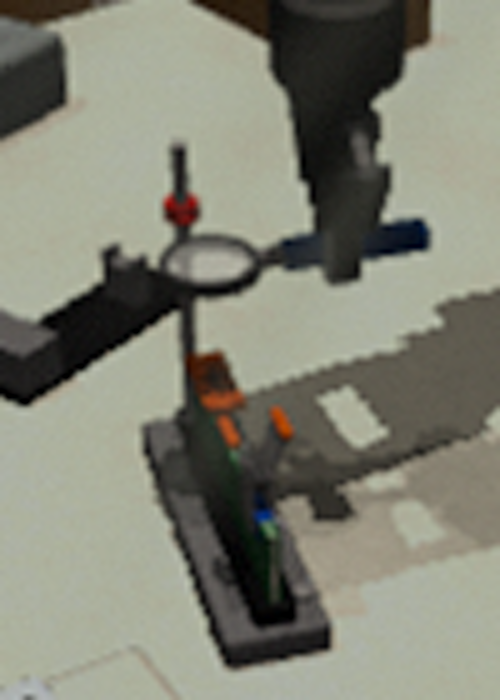

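```bash
python3 - <<'E'
from h import *
import pickle
f=pickle.load(open('w18.pkl','rb'));T=T_tool(get_obs())
u=(342.5)/3.8-.5+170;v=297.5/3.8-.5+20
c=onz(f,u,v,.105);print(c,((c-T[:3,3])@T[:3,:3]).round(4))
# rim outer ellipse on plane z top rim = .188
im=cv2.cvtColor(f['img'],cv2.COLOR_RGB2HSV)
P=cloud(f);L=((P.reshape(-1,3)-T[:3,3])@T[:3,:3]);
m=((abs(L[:,1]+.0117)<.003)&(L[:,2]>.045)&(abs(L[:,0])<.04)).reshape(P.shape[:2]).astype(np.uint8)
cn,_=cv2.findContours(m,cv2.RETR_EXTERNAL,cv2.CHAIN_APPROX_NONE);k=max(cn,key=cv2.contourArea)[:,0]
E_=np.array([ (onz(f,a,b,.188)-T[:3,3])@T[:3,:3] for a,b in k]);E_=E_[E_[:,2]>.055]
A=np.c_[2*E_[:,[0,2]],np.ones(len(E_))];s=np.linalg.lstsq(A,(E_[:,[0,2]]**2).sum(1),rcond=None)[0]
print('lens centre tool x,z',s[:2].round(4),'r',np.sqrt(s[2]+s[0]**2+s[1]**2).round(4),len(E_))
E
```

```text
[ 0.54341354 -0.04141767  0.105     ] [-0.0003  0.0713  0.0771]
lens centre tool x,z [-0.0001  0.0772] r 0.0291 343
```

```bash
python3 - <<'E'
from h import *
import pickle
t0=pickle.load(open('top0.pkl','rb'));t=grab('top');s0=pickle.load(open('scene0.pkl','rb'));s=grab('scene')
for n,u,v in [('bottle',138,157),('dish',141,200),('jar',380,168)]:
    w=(slice(v-14,v+15),slice(u-14,u+15));print(n,np.abs(t0['img'][w].astype(int)-t['img'][w]).mean())
a=blobs(s0,(0,150,70),(4,255,255),3,(225,145,245,175));b=blobs(s,(0,150,70),(4,255,255),3,(225,145,245,175))
print([(x[0],x[1]) for x in a],[(x[0],x[1]) for x in b])
o=get_obs();print(o['clock'],o['tool_pos'],o['joint_velocities'].round(3),o['grip_width'])
manip.hand_in()
E
```

```text
bottle 2.9167657550535075
dish 3.405073325406262
jar 3.1946095917558464
[(array([235.9047619 , 161.42857143]), np.int32(21))] [(array([235.76190476, 161.66666667]), np.int32(21))]
21.55 [ 0.47152519 -0.01357018  0.1763126 ] [ 0.001 -0.002  0.     0.001  0.001 -0.   ] 0.014952945733751463
the job is handed in; nothing more can be done
```

The job is handed in at 21.6 s: the clip is on the blue band, and the arm is holding the loupe still over the comb cross.

- **Clip:** I took the middle-sized one off its stand and clipped it on the cassette edge. A look after release showed it upright and within about 0.5 mm of the band's middle. It sits about 11–12 mm deep, slightly less than the 14 mm it was parked at. Later scene pictures show it still in place.
- **Loupe:** It was gripped by the handle at 60 N and is level to under 1 mrad. The wrist camera puts the lens centre within about 0.2 mm of the cross. The cross positions measured from different views disagree by about 1 mm.
- **Height:** The middle of the lens is at about 183.0–183.2 mm and the pointer's middle at about 182.7–182.8 mm, each good to about 1 mm. No contact shows in the pictures, and the wrist force was about 1 N.
- **Bystanders:** In the scene camera the red pointer moved less than 0.3 px. The image patches around the bottle, jar and dish changed only at noise level. The arm was at rest when I handed in.

No check failed.

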